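# Fit the tappet in the pump body and hold the hardness probe on its head

### The job

Stand the loose tappet from the parts tray in the one empty bore of the pump body that is clamped in the vice, fully home with its collar flat on the face, and let go of it. Then take the hardness probe out of its rack and, holding it upright, set its sprung tip inside the small scribed circle on top of that tappet and press lightly, so that the tip is about half way in (about 5 mm): clearly pressed, but not bottomed. Finish while holding the probe there, do not put it down or let go; leave the other tappets and everything else on the bench where they are.

Things in the scene. Friction and masses are not known exactly. Their poses are not given: they have to be found in the camera images.
- tappet: the loose tappet: bright steel turned part 70 mm tall, upright on its foot in the parts tray. From below: foot 20 mm diameter to 32 mm (3 mm chamfer at the bottom), collar 31 mm diameter from 32 to 36 mm, plain head 24 mm diameter from 36 to 70 mm, gripped by the head. About 0.2 kg. Origin at the centre of the foot's underside, z up its axis
- mark (a point): centre of the scribed 10 mm circle on the flat top of the loose tappet's head, 70 mm above the tappet's origin
- empty_bore (a point): centre of the mouth of the one empty bore, in the level top face of the pump body, 94 mm above the bench. Upright bore, 21.5 mm diameter, 1 mm chamfer, 34 mm deep (a thin washer lies at its bottom, lower than the foot reaches). A tappet that is home has its collar on the face: origin 32 mm below this point, mark 38 mm above it
- vice: steel vice fixed to the bench, holding the aluminium pump body, 56 mm (x) by 168 mm (y), top 94 mm above the bench; jaws end at 72 mm. Origin on the bench under its middle; x from the screw handle across to the fixed jaw, y along the four bores at x = 0, y = -60, -20, 20, 60 mm. Three bores hold tappets like the loose one, heads 38 mm above the face
- fitted1: one of the three tappets already in the pump body, same shape as the loose one; origin at the centre of the underside of its foot. Leave it alone
- fitted2: another of the fitted tappets; leave it alone
- fitted3: another of the fitted tappets; leave it alone
- tray: shallow open dark steel parts tray fixed to the bench, 120 x 160 mm, rim 18 mm high, floor 3 mm thick; origin at the centre of its underside, x along the 120 mm side. The loose tappet stands in it beside a bearing ring and a small bolt
- rack: aluminium tool rack fixed to the bench, 90 x 110 mm and 62 mm high, with two holes through its 12 mm top plate; origin at the centre of its underside. The hardness probe hangs in the hole at x = 0, y = +22 mm; a shorter steel pin punch stands in the hole at y = -34 mm, reaching 26 mm above the plate
- probe: hardness probe, a round pen-like instrument hanging upright in the rack. Origin at the nose's lower end, z up its axis. Steel nose 19 mm diameter, 0 to 40 mm; grey body 28 mm diameter, 40 to 128 mm, rests on the rack plate; rubber grip band 78 to 112 mm; cap to 130 mm. A sprung 6 mm tip stands 12 mm out of the nose. Lift straight up 55 mm to clear. About 0.23 kg
- probe_point (a point): the end of the probe's sprung tip, 12 mm below the probe's origin when free; it moves with the tip
- probe_tip (a joint): how far the sprung tip is pushed into the nose, in m: 0 free, 0.010 bottomed. Pushing it takes 2 N to start and 0.4 N more per mm (4 N at 5 mm, 6 N when bottomed)
- bearing: bystander: steel bearing ring, 32 mm diameter, 9 mm high, flat in the tray
- bolt: bystander: small hexagon bolt lying in the tray, 40 mm long
- punch: bystander: pin punch 76 mm long, standing in the rack's smaller hole; origin at its lower end
- spanner: bystander: steel spanner, 170 mm, lying on the bench
- driver: bystander: screwdriver, 200 mm, lying on the bench
- tin: bystander: round tin, 72 mm diameter, 75 mm high
- socket: bystander: steel socket, 28 mm diameter, 36 mm high
Things that resemble listed ones, but are neither listed nor needed, are in the scene too. Leave any yellow look-alike of the tappet alone.

How it is judged:
On the way, in this order (a step that is already met when the one before it is completed fails the run):
1. the loose tappet stands home in the empty bore and has been let go (horizontal distance between tappet and empty_bore below 0.003 m and z of tappet in the frame of vice below 0.0645 m and angle between tappet's own z axis and vertical below 0.05 rad and contact force between the fingers and tappet below 0.1 N), for 0.3 s.
2. the probe is lifted out of its rack (distance of probe from where it was at the start of the episode above 0.05 m and contact force between probe and rack below 0.05 N and contact force between the fingers and probe above 1 N), for 0.1 s.
3. the probe's tip is pressed on the marked spot (distance between probe_point and mark below 0.006 m and value of joint probe_tip above 0.002 m and contact force between probe and tappet above 1.5 N), for 0.3 s.
At the end, for the whole second after the job is handed in: Tappet home in the empty bore (axis within 3 mm, collar within 2.5 mm of the face, tilt under 3 deg), untouched by the fingers; probe held still, clear of the rack, tilt under 5.7 deg, tip within 5 mm of the mark's centre, pressed in 2 to 8.5 mm at 1.5 to 8 N (all of step 1 and all of step 3 and horizontal distance between probe_point and mark below 0.005 m and angle between probe's own z axis and vertical below 0.1 rad and value of joint probe_tip below 0.0085 m and contact force between probe and tappet below 8 N and contact force between the fingers and probe above 1 N and contact force between probe and rack below 0.05 N and contact force between probe and vice below 0.05 N and linear speed of probe below 0.02 m/s); the arm keeps its last pose, push and grip.
It fails at once if the probe is driven hard into the tappet (over 20 N) (contact force between probe and tappet above 20 N).
It fails at once if a tappet that was already fitted is shifted (distance of any of fitted1, fitted2, fitted3 from where it was at the start of the episode above 0.008 m).
It fails at once if something else on the bench is knocked about (distance of punch from where it was at the start of the episode above 0.02 m or distance of any of bearing, bolt, spanner, driver, tin, socket from where it was at the start of the episode above 0.03 m).
It also fails if it takes over 72 s, if anything falls off the work surface, if the arm or the gripper's body presses on something with over 40 N, if the wrist force passes 120 N, or if a joint passes its speed limit or range.

### The arm

A 6-joint arm with a two-finger parallel gripper is mounted at the origin on the work surface. World frame = base frame: x ahead of the robot, y to its left, z up, the work surface at z = 0. Lengths are in m, angles in rad, forces in N, time in s.
With the tool pointing down it reaches from about 0.35 to 0.975 m from the base axis. Payload 4.9 kg.
Tool frame: the origin (TCP) lies at the centre of the arm's flange, where the gripper is bolted on; the fingertips stand 173 mm ahead of it and the grasp point (between the pads) lies 155 mm ahead of it (ctrl.finger_overhang is the distance from the TCP to the fingertips, in m); z points along the fingers, y is the direction in which the jaws open and shut (so a half turn about z gives the same grasp; the last joint's range is limited). The gripper opens to 85 mm and grips with 20 to 120 N. Pads are 22 mm wide; open, the fingers measure 114 mm over their backs; the gripper's body (76 mm by 85 mm) begins 54 mm behind the grasp point. The pads swing forward as they close: fully open they stand 13 mm farther back than shut.
Start: joints at [-1.23, 0.053, 1.613, -0, 1.476, -0.119], TCP at [0.277, -0.56, 0.405] pointing down, gripper open.
Joint ranges: [-3.01, 3.01], [-1.01, 2.22], [0.06, 2.58], [-1.02, 4.17], [0.09, 2.62], [-3.14, 3.14]. Speed limits (rad/s): [2.57, 2.57, 3.14, 3.14, 3.14, 3.14].

### API

Orientations are given as a rotation vector (axis times angle).
In Python, from station import ctrl, eyes, spotter gives the robot as it stands.
- The arm moves only by the shell command python3 -m crank 'ROWS' [FORCE]. ROWS is JSON, a list of rows, each a list of 7 numbers: the turn, a rotation vector about the tool's x, y, z in rad, then the shift along the tool's x, y, z in mm, then the closure, from -1 (fully open) to 1 (shut). A call has 1 to 8 rows; each row shifts and turns the pose as measured when the row begins, along the tool's axes as they then stand; what a row does not reach is not made up. A row lasts 1/12 s, in which the tool goes at most 41.7 mm and 7.16 degrees, less where a joint would pass 70% of its speed; a pose out of reach is approached as far as the arm can. A call is refused whole if a number of a shift passes 41.7 or a number of a turn 0.125, either way. A call with a gripper value outside its range is refused whole. The fingers move at their own pace and stop on an object; FORCE is the grip in N (left out, the last holds). Time passes only in rows, so rows that do not move let the fingers close. It gives the time, the measured TCP pose, the force and the opening at its end, in the units of the state.
- ctrl.get_obs(): the state, without advancing time (a new reading comes with each control period).
- eyes.get_image(name): name is "scene" or "top" or "wrist"; returns a dict with "image" (384x512x3 uint8, red, green, blue), "vertical_fov" (degrees; the focal length in pixels is half the picture's height over the tangent of half this angle, whatever the lens; pixels are square), "cx", "cy" (the principal point, pixels), "rvec" (rotation vector, rad) and "tvec" (3), from world to camera coordinates, as OpenCV has them; the wrist camera has in their place "mount" (4x4, takes a point from camera to tool coordinates, whose origin is the TCP and whose axes are the flange's). Camera axes: x right, y down, z forward; pixel columns grow to the right and rows downward; lengths in m; the calibration is good to about 2 mm. A picture is of the moment at which its call begins: read the wrist's pose just before it. There is no depth.
- ctrl.finish_job(): hands the job in, once; it reports no verdict.
Trained networks look in a picture, given as the dict that the camera call returned (one of the last four; its "shot" number tells which), for a name from the list of things; names that differ only in an ending like _2 or _b are one class to them, and where a whole thing is asked for, a point or a joint stands for the part that bears it (a point fixed in the world has none). Each returns a list of dicts, best first, with "confidence" (0 to 1); they miss things now and then, are a little off and sometimes report something else, mostly with a low value. They report only what shows in the picture. A call takes as long as a camera call. They do not tell look-alikes from the thing itself.
- spotter.look_for(query, picture): "centre" ([x, y, z] in m, in world coordinates, good to about 4 mm: the middle of the surface that is visible of it).
- spotter.outline_of(query, picture): "region" (384x512 bool, what is visible of it).
- spotter.mark_of(query, picture): "centre" ([x, y, z] in m, in world coordinates, good to about 4 mm: a listed point, or the origin of a listed thing).
The state is a dict: "t": time; "q": joint angles; "dq": joint speeds; "effort": joint torques, N m; "tool_pos": TCP position; "tool_rot": TCP orientation; "contact_force": force on the tool from outside, world axes, zero at the start; "wrist_torque": the same for the moment, N m; "opening": finger opening in m.
Only numpy, scipy, OpenCV 4.12 (cv2) and the standard library are available. Lean on these libraries where they do the work, as an engineer would, in place of code of your own. Each camera call takes 0.05 s, during which the arm holds its last target.

## Working session

There is one attempt and no reset: what is moved stays moved. The work goes in short steps, Python scripts to look and compute and a shell command to move; the robot and the scene stay as the last step left them, time stands still between calls to the robot, and variables do not carry over. Pictures are saved under pics/ and viewed, and the job is handed in when it is done.

```bash
ls; mkdir -p pics
python3 - <<'E'
from station import ctrl, eyes, spotter
import cv2
o=ctrl.get_obs(); print(o)
for n in ["scene","top","wrist"]:
    p=eyes.get_image(n); cv2.imwrite(f"pics/{n}0.png",p["image"][:,:,::-1]); print(n,{k:v for k,v in p.items() if k!="image"})
    for q in ["tappet","mark","empty_bore","vice","tray","rack","probe","probe_point","tin"]:
        for f in (spotter.mark_of,):
            try: print(q,[(r["centre"],r["confidence"]) for r in f(q,p)][:4])
            except Exception as e: print(q,e)
print(ctrl.get_obs()["t"])
E
```

```text
pics
{'t': 0.0, 'q': array([-1.23002554e+00,  5.33199511e-02,  1.61428473e+00, -5.21426802e-06,
        1.47597671e+00, -1.18997572e-01]), 'dq': array([-7.35458718e-04, -1.43165377e-03, -2.00579225e-04, -1.23119728e-03,
       -1.01099439e-03, -9.63905011e-05]), 'effort': array([-1.16378660e-04, -3.93680549e+01, -3.70175958e+01, -1.52714742e-04,
        7.12100606e-03, -3.64584992e-06]), 'tool_pos': array([ 0.2772482 , -0.5598402 ,  0.40349108]), 'tool_rot': array([-3.05702196e+00, -7.15408743e-01,  3.53570371e-04]), 'contact_force': array([-0.17649206, -0.04989848, -0.07621362]), 'wrist_torque': array([ 0.0459188 , -0.02295245, -0.03060174]), 'opening': 0.08518107650403045}
scene {'vertical_fov': 44.320435888476716, 'cx': 246.84436061544443, 'cy': 194.42455031068593, 'rvec': array([ 1.62628975,  1.81650076, -0.84695869]), 'tvec': array([ 0.09731991, -0.29070021,  1.640126  ]), 'shot': 1}
tappet [([0.4513, -0.2948, 0.0029], 0.54), ([0.3473, -0.3174, 0.0047], 0.43)]
mark [([0.4545, -0.2988, 0.077], 0.76), ([0.3444, -0.3162, 0.0676], 0.75)]
empty_bore []
vice [([0.5436, 0.0422, -0.0024
[... 827 characters left out ...]
obe_point []
tin [([0.7301, 0.2146, -0.0013], 0.86), ([0.512, 0.289, 0.0117], 0.54), ([0.4557, -0.3014, 0.0033], 0.23)]
wrist {'vertical_fov': 64.43324803097964, 'cx': 256.96816401608106, 'cy': 186.61447127150217, 'mount': array([[ 6.55877878e-05, -9.66145666e-01, -2.57997186e-01,
         6.61338284e-02],
       [ 9.99999637e-01, -1.55786961e-04,  8.37608601e-04,
         5.03005930e-04],
       [-8.49444517e-04, -2.57997147e-01,  9.66145305e-01,
         3.07765011e-02],
       [ 0.00000000e+00,  0.00000000e+00,  0.00000000e+00,
         1.00000000e+00]]), 'shot': 3}
tappet [([0.3433, -0.3166, -0.0009], 0.66)]
mark []
empty_bore []
vice []
tray []
rack []
probe []
probe_point []
tin []
1.5
```

View pictures.

View pics/scene0.png

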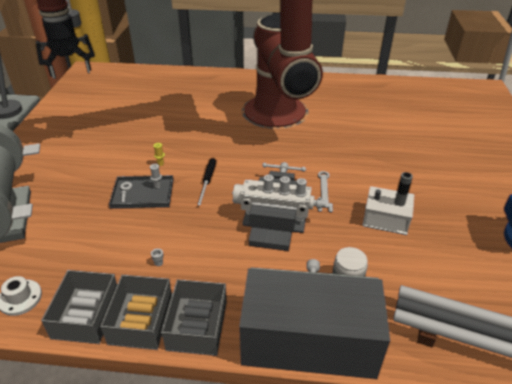

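View pics/top0.png

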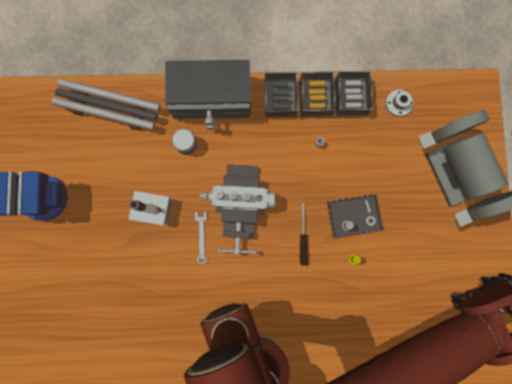

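View pics/wrist0.png

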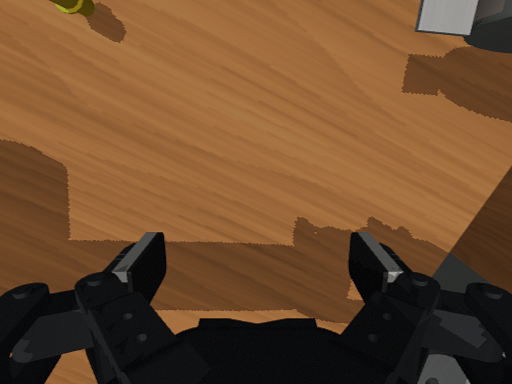

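```bash
cat > h.py <<'E'
import numpy as np, cv2
from scipy.spatial.transform import Rotation as R
from station import ctrl, eyes, spotter
def pose():
    o=ctrl.get_obs(); return o["tool_pos"],R.from_rotvec(o["tool_rot"]),o
def K(p):
    h,w=p["image"].shape[:2]; f=h/2/np.tan(np.radians(p["vertical_fov"]/2))
    return np.array([[f,0,p["cx"]],[0,f,p["cy"]],[0,0,1.]])
def ext(p,tp=None,tr=None):
    if "mount" in p:
        T=np.eye(4);T[:3,:3]=tr.as_matrix();T[:3,3]=tp
        M=np.linalg.inv(T@p["mount"]); return M[:3,:3],M[:3,3]
    return R.from_rotvec(p["rvec"]).as_matrix(),np.array(p["tvec"])
def proj(X,p,tp=None,tr=None):
    A,t=ext(p,tp,tr); c=(A@np.atleast_2d(X).T).T+t; u=(K(p)@c.T).T; return u[:,:2]/u[:,2:]
def at_z(uv,z,p,tp=None,tr=None):
    A,t=ext(p,tp,tr); d=A.T@np.linalg.solve(K(p),np.array([uv[0],uv[1],1.])); C=-A.T@t
    return C+d*(z-C[2])/d[2]
def want(target,yaw=None,grasp=0.155):
    """target = world point for the grasp point, tool pointing straight down, tool y axis at angle yaw (rad, mod pi)"""
    tp,tr,o=pose(); M=tr.as_matrix()
    print("t %.2f"%o["t"],"tcp",np.round(tp,4),"grasp pt",np.round(tp+M[:,2]*grasp,4),"y-axis ang %.3f"%np.arctan2(M[1,1],M[0,1]),"F",np.round(o["contact_force"],1),"open %.4f"%o["opening"], "q6 %.2f"%o["q"][5])
    if target is None: return
    tcp=np.array(target)+[0,0,grasp]
    print("shift now, tool mm:",np.round(M.T@(tcp-tp)*1000,1))
    if yaw is not None:
        y=np.array([np.cos(yaw),np.sin(yaw),0]);
        for s in (1,-1):
            z=np.array([0,0,-1.]);yy=s*y;x=np.cross(yy,z);G=np.stack([x,yy,z],1)
            print("turn (tool) rad:",np.round((tr.inv()*R.from_matrix(G)).as_rotvec(),3),"then shift mm:",np.round(G.T@(tcp-tp)*1000,1))
def shot(name,fn,box=None,s=1):
    tp,tr,o=pose(); p=eyes.get_image(name); im=p["image"][:,:,::-1]
    if box: im=im[box[1]:box[3],box[0]:box[2]]
    cv2.imwrite("pics/"+fn,cv2.resize(im,None,fx=s,fy=s,interpolation=cv2.INTER_CUBIC)); return p,tp,tr
E
python3 - <<'E'
from h import *
p,_,_=shot("top","top1a.png",(110,130,400,290),2.7)
np.set_printoptions(suppress=True)
print("bores if yaw 0", [ (y,np.round(proj([0.545,0.039+y,0.132],p)[0]),np.round(proj([0.545,0.039+y,0.094],p)[0])) for y in (-.06,-.02,.02,.06)])
p,_,_=shot("scene","scene1a.png",(90,130,430,260),2.3)
for q in ["fitted1"]:
    print([(np.round(r["centre"],4),r["confidence"]) for r in spotter.mark_of(q,p)])
want([0.4535,-0.299,0.2],0)
E
```

```text
bores if yaw 0 [(-0.06, array([259., 194.]), array([259., 196.])), (-0.02, array([246., 195.]), array([246., 196.])), (0.02, array([232., 195.]), array([233., 196.])), (0.06, array([219., 195.]), array([220., 196.]))]
[(array([0.5415, 0.0602, 0.0615]), 0.72), (array([0.5479, 0.0957, 0.0615]), 0.59), (array([0.5413, 0.0199, 0.0605]), 0.58)]
t 1.65 tcp [ 0.2774 -0.5601  0.4047] grasp pt [ 0.2774 -0.5601  0.2497] y-axis ang -1.111 F [ 0.8 -0.6  0.3] open 0.0851 q6 -0.12
shift now, tool mm: [ 273.7 -155.8   49.7]
turn (tool) rad: [ 0.    -0.    -1.111] then shift mm: [261.1 176.1  49.7]
turn (tool) rad: [-0.    -0.     2.031] then shift mm: [-261.1 -176.1   49.7]
```

View pics/top1a.png

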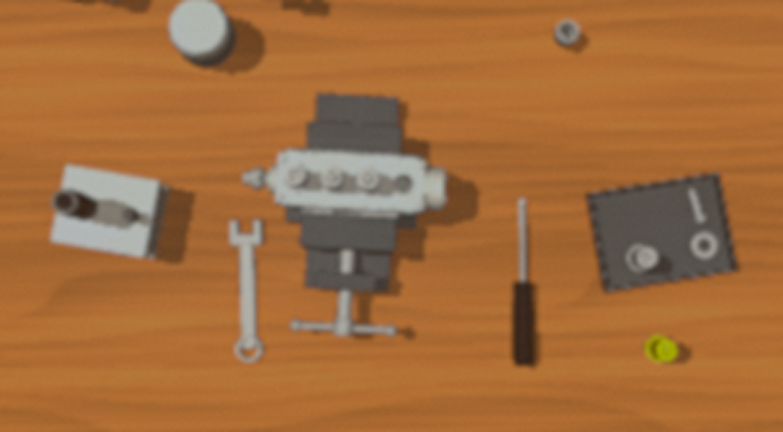

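View pics/scene1a.png

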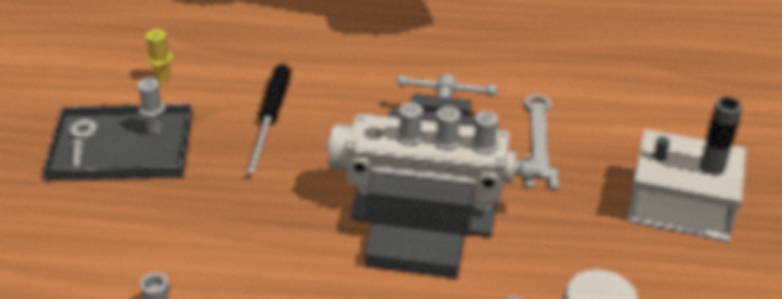

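```bash
python3 -m crank '[[0,0,-0.125,0,0,0,-1],[0,0,-0.125,0,0,0,-1],[0,0,-0.125,0,0,0,-1],[0,0,-0.125,0,0,0,-1],[0,0,-0.125,0,0,0,-1],[0,0,-0.125,0,0,0,-1],[0,0,-0.125,0,0,0,-1],[0,0,-0.125,0,0,0,-1]]' 40; python3 -c "
from h import *
want([0.4535,-0.299,0.2],0)"
```

```text
t: 2.32
tool_pos: [0.2773, -0.5601, 0.4047]
tool_rot: [2.335, 2.102, 0.0]
contact_force: [0.0, -0.3, 0.1]
opening: 0.0855
t 2.32 tcp [ 0.2773 -0.5601  0.4047] grasp pt [ 0.2773 -0.5601  0.2497] y-axis ang -0.105 F [ 0.  -0.3  0.1] open 0.0855 q6 -1.13
shift now, tool mm: [278.1 147.9  49.7]
turn (tool) rad: [ 0.    -0.    -0.105] then shift mm: [261.1 176.2  49.7]
turn (tool) rad: [-0.    -0.     3.037] then shift mm: [-261.1 -176.2   49.7]
```

```bash
python3 -m crank '[[0,0,-0.105,0,0,0,-1],[0,0,0,37,25,4,-1],[0,0,0,37,25,4,-1],[0,0,0,37,25,4,-1],[0,0,0,37,25,4,-1],[0,0,0,37,25,4,-1],[0,0,0,37,25,4,-1],[0,0,0,37,25,4,-1]]'; python3 -c "
from h import *
want([0.4535,-0.299,0.2],0)
p,tp,tr=shot('wrist','w2.png')
for q in ['mark','tappet']: print(q,[(np.round(r['centre'],4),r['confidence']) for r in spotter.mark_of(q,p)])
print(proj([0.4535,-0.299,0.073],p,tp,tr),tp)"
```

```text
t: 2.98
tool_pos: [0.4387, -0.3173, 0.3786]
tool_rot: [2.222, 2.213, -0.005]
contact_force: [0.9, -0.8, -0.2]
opening: 0.0852
t 2.98 tcp [ 0.4387 -0.3173  0.3786] grasp pt [ 0.439  -0.3183  0.2236] y-axis ang -0.004 F [ 0.9 -0.8 -0.2] open 0.0852 q6 -0.76
shift now, tool mm: [18.6 14.7 23.5]
turn (tool) rad: [ 0.002  0.006 -0.004] then shift mm: [18.3 14.8 23.6]
turn (tool) rad: [ 1.000e-02 -3.000e-03  3.137e+00] then shift mm: [-18.3 -14.8  23.6]
mark [(array([ 0.3431, -0.3206,  0.0707]), 0.72)]
tappet [(array([ 0.4479, -0.296 ,  0.0051]), 0.77)]
[[271.23293842 155.99112258]] [ 0.43871589 -0.31734821  0.37860723]
```

View pics/w2.png

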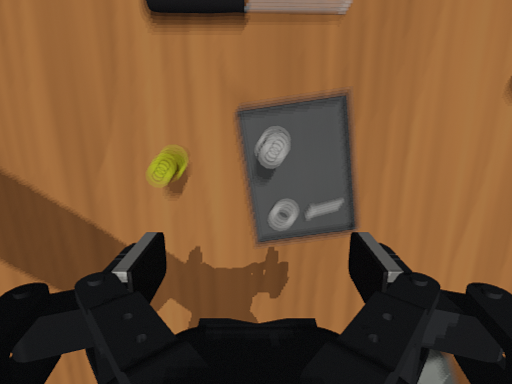

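```bash
python3 -m crank '[[0,0,0,9,7,12,-1],[0,0,0,9,7,11,-1],[0,0,0,0,0,0,-1],[0,0,0,0,0,0,-1]]'; python3 -c "
from h import *
want([0.4535,-0.299,0.2],0)
p,tp,tr=shot('wrist','w3.png',(200,100,360,280),3.3)
for q in ['mark','tappet']: print(q,[(np.round(r['centre'],4),r['confidence']) for r in spotter.mark_of(q,p)])
print(proj([0.4535,-0.299,0.073],p,tp,tr),tp)"
```

```text
t: 3.47
tool_pos: [0.4531, -0.3007, 0.3555]
tool_rot: [2.217, 2.215, -0.009]
contact_force: [-0.6, 0.1, 1.0]
opening: 0.0857
t 3.47 tcp [ 0.4531 -0.3007  0.3555] grasp pt [ 0.4533 -0.3021  0.2005] y-axis ang -0.001 F [-0.6  0.1  1. ] open 0.0857 q6 -0.72
shift now, tool mm: [1.7 0.4 0.5]
turn (tool) rad: [ 0.001  0.009 -0.001] then shift mm: [1.7 0.4 0.5]
turn (tool) rad: [ 1.500e-02 -2.000e-03  3.141e+00] then shift mm: [-1.7 -0.4  0.5]
mark [(array([ 0.3451, -0.3229,  0.0676]), 0.89), (array([ 0.4539, -0.295 ,  0.0704]), 0.61)]
tappet [(array([ 0.4486, -0.2983,  0.0024]), 0.55)]
[[255.62369328 179.11644185]] [ 0.45305973 -0.30068784  0.35547473]
```

View pics/w3.png

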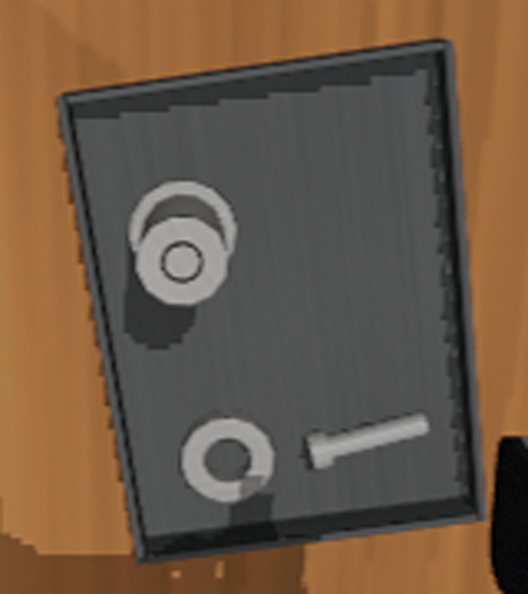

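```bash
python3 -c "
from h import *
import json
" ; python3 -m crank '[[0.001,0.009,0,1.7,0.4,20,-1],[0,0,0,0,0,35,-1],[0,0,0,0,0,35,-1],[0,0,0,0,0,25,-1],[0,0,0,0,0,12,-1],[0,0,0,0,0,0,-1],[0,0,0,0,0,0,-1]]'; python3 -c "
from h import *
want([0.4535,-0.299,0.060],0)"
```

```text
t: 4.2
tool_pos: [0.4538, -0.3066, 0.232]
tool_rot: [2.22, 2.201, 0.0]
contact_force: [0.6, 0.3, 0.3]
opening: 0.0851
t 4.20 tcp [ 0.4538 -0.3066  0.232 ] grasp pt [ 0.4555 -0.3083  0.077 ] y-axis ang -0.009 F [0.6 0.3 0.3] open 0.0851 q6 -0.72
shift now, tool mm: [ 7.8 -0.5 16.9]
turn (tool) rad: [ 0.011  0.011 -0.009] then shift mm: [ 7.6 -0.3 17. ]
turn (tool) rad: [ 0.017 -0.017  3.133] then shift mm: [-7.6  0.3 17. ]
```

```bash
python3 -m crank '[[0.011,0.011,-0.009,7.6,-0.3,0,-1],[0,0,0,0,0,0,-1],[0,0,0,0,0,0,-1]]'; python3 -c "
from h import *
want([0.4535,-0.299,0.060],0)"
```

```text
t: 4.45
tool_pos: [0.4541, -0.3, 0.2356]
tool_rot: [2.219, 2.219, 0.001]
contact_force: [0.1, 0.0, 0.9]
opening: 0.0854
t 4.45 tcp [ 0.4541 -0.3     0.2356] grasp pt [ 0.4546 -0.3003  0.0806] y-axis ang -0.000 F [0.1 0.  0.9] open 0.0854 q6 -0.72
shift now, tool mm: [ 1.1 -0.7 20.6]
turn (tool) rad: [ 0.003  0.002 -0.   ] then shift mm: [ 1.  -0.6 20.6]
turn (tool) rad: [ 3.000e-03 -4.000e-03  3.141e+00] then shift mm: [-1.   0.6 20.6]
```

```bash
python3 -m crank '[[0.003,0.002,0,1,-0.6,10,-1],[0,0,0,0,0,8,-1],[0,0,0,0,0,2,-1],[0,0,0,0,0,0,-1],[0,0,0,0,0,0,-1]]'; python3 -c "
from h import *
want([0.4535,-0.299,0.060],0)"
```

```text
t: 4.87
tool_pos: [0.4547, -0.2996, 0.2173]
tool_rot: [2.216, 2.218, 0.0]
contact_force: [-1.0, 0.2, 0.3]
opening: 0.0856
t 4.87 tcp [ 0.4547 -0.2996  0.2173] grasp pt [ 0.4554 -0.3003  0.0623] y-axis ang 0.001 F [-1.   0.2  0.3] open 0.0856 q6 -0.72
shift now, tool mm: [ 0.6 -1.2  2.3]
turn (tool) rad: [0.005 0.004 0.001] then shift mm: [ 0.6 -1.2  2.3]
turn (tool) rad: [-0.007  0.007 -3.141] then shift mm: [-0.6  1.2  2.3]
```

```bash
python3 -m crank '[[0.005,0.004,0,0.6,-1.2,2,-1],[0,0,0,0,0,0,-1],[0,0,0,0,0,0,1],[0,0,0,0,0,0,1],[0,0,0,0,0,0,1],[0,0,0,0,0,0,1],[0,0,0,0,0,0,1],[0,0,0,0,0,0,1]]' 40; python3 -c "
from h import *
want([0.4535,-0.299,0.060],0)"
```

```text
t: 5.53
tool_pos: [0.4534, -0.2991, 0.2153]
tool_rot: [-2.22, -2.222, 0.002]
contact_force: [-1.7, 0.2, -0.5]
opening: 0.023
t 5.53 tcp [ 0.4534 -0.2991  0.2153] grasp pt [ 0.4532 -0.2991  0.0603] y-axis ang 0.001 F [-1.7  0.2 -0.5] open 0.0230 q6 -0.72
shift now, tool mm: [0.1 0.1 0.3]
turn (tool) rad: [-0.001  0.     0.001] then shift mm: [0.1 0.1 0.3]
turn (tool) rad: [-0.000e+00 -2.000e-03 -3.141e+00] then shift mm: [-0.1 -0.1  0.3]
```

```bash
python3 -m crank '[[0,0,0,0,0,-20,1],[0,0,0,0,0,-35,1],[0,0,0,0,0,-40,1],[0,0,0,0,0,-40,1],[0,0,0,0,0,-20,1],[0,0,0,0,0,0,1]]' ; python3 -m crank '[[0,0,0,20,9,0,1],[0,0,0,35,16,0,1],[0,0,0,35,16,0,1],[0,0,0,35,16,0,1],[0,0,0,35,16,0,1],[0,0,0,20,10,0,1],[0,0,0,0,0,0,1],[0,0,0,0,0,0,1]]';python3 -c "
from h import *
want([0.54,-0.11,0.21],0)
p,tp,tr=shot('wrist','w4.png')
np.set_printoptions(suppress=True)
for q in ['empty_bore','fitted1','vice']: print(q,[(np.round(r['centre'],4),r['confidence']) for r in spotter.mark_of(q,p)])
"
```

```text
t: 6.03
tool_pos: [0.4517, -0.2974, 0.3685]
tool_rot: [-2.209, -2.21, 0.003]
contact_force: [0.6, 0.5, -0.3]
opening: 0.023
t: 6.7
tool_pos: [0.5352, -0.11, 0.355]
tool_rot: [-2.206, -2.196, 0.012]
contact_force: [-0.6, 0.5, -2.2]
opening: 0.0225
t 6.70 tcp [ 0.5352 -0.11    0.355 ] grasp pt [ 0.5312 -0.1077  0.2001] y-axis ang -0.004 F [-0.6  0.5 -2.2] open 0.0225 q6 -0.34
shift now, tool mm: [  0.2   4.5 -10.1]
turn (tool) rad: [-0.026 -0.015 -0.005] then shift mm: [  0.    4.8 -10. ]
turn (tool) rad: [-0.023  0.04   3.137] then shift mm: [ -0.   -4.8 -10. ]
empty_bore [(array([ 0.5429, -0.0193,  0.0965]), 0.71)]
fitted1 [(array([0.5437, 0.0153, 0.0604]), 0.85), (array([ 0.5324, -0.1096,  0.2149]), 0.67), (array([ 0.523 , -0.105 ,  0.1423]), 0.45)]
vice []
```

View pics/w4.png

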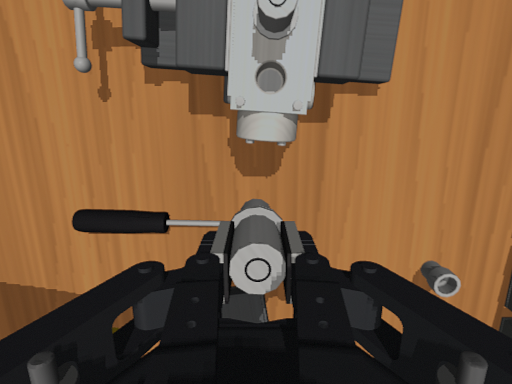

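```bash
python3 -m crank '[[-0.026,-0.015,-0.005,20,5,-5,1],[0,0,0,15,0,-5,1],[0,0,0,0,0,0,1],[0,0,0,0,0,0,1],[0,0,0,0,0,0,1]]';python3 -c "
from h import *
want([0.54,-0.02,0.21],0)
p,tp,tr=shot('wrist','w5.png',(180,0,360,190),3.1)
cv2.imwrite('pics/w5full.png',p['image'][:,:,::-1])
np.set_printoptions(suppress=True)
for q in ['empty_bore','fitted1']: print(q,[(np.round(r['centre'],4),r['confidence']) for r in spotter.mark_of(q,p)])
import pickle; pickle.dump((p,tp,tr.as_rotvec()),open('w5.pkl','wb'))
g=cv2.cvtColor(p['image'],cv2.COLOR_RGB2GRAY)
print(proj([[0.543,-0.019,0.094]],p,tp,tr))
p2=eyes.get_image('wrist'); print(np.abs(p2['image'].astype(int)-p['image']).mean())
"
```

```text
t: 7.32
tool_pos: [0.5392, -0.0824, 0.3666]
tool_rot: [2.232, 2.203, -0.0]
contact_force: [1.1, 0.1, -4.1]
opening: 0.0226
t 7.32 tcp [ 0.5392 -0.0824  0.3666] grasp pt [ 0.5398 -0.0829  0.2116] y-axis ang -0.013 F [ 1.1  0.1 -4.1] open 0.0226 q6 -0.27
shift now, tool mm: [62.4 -0.1  1.3]
turn (tool) rad: [ 0.003  0.003 -0.013] then shift mm: [62.4  0.8  1.6]
turn (tool) rad: [ 0.005 -0.005  3.128] then shift mm: [-62.4  -0.8   1.6]
empty_bore [(array([ 0.5431, -0.0174,  0.0971]), 0.83)]
fitted1 [(array([0.5398, 0.0149, 0.0635]), 0.88), (array([0.544 , 0.0594, 0.0638]), 0.84)]
[[257.97771165 106.01803106]]
1.104917738172743
```

View pics/w5.png

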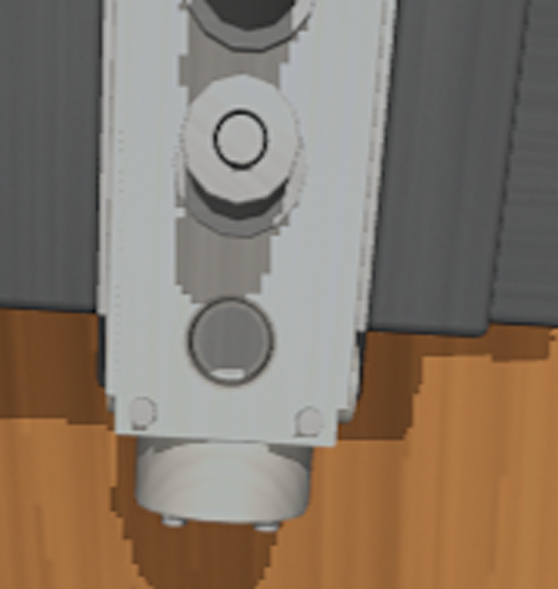

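View pics/w5full.png

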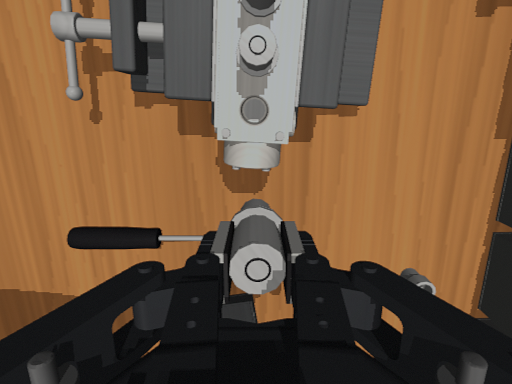

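```bash
python3 -c "
from h import *
import pickle
p,tp,r=pickle.load(open('w5.pkl','rb')); tr=R.from_rotvec(r)
b=at_z((254.4,110.0),.094,p,tp,tr); n=at_z((257.6,44.8),.132,p,tp,tr); print(b,n,np.linalg.norm(n[:2]-b[:2]))
d=n-b; print('vice yaw',np.arctan2(-d[0],d[1]))
# held mark
m=at_z((258,270),tp[2]-.142,p,tp,tr); print('held mark in tool',tr.inv().apply(m-tp))
im=p['image'][80:140,225:285]; g=cv2.cvtColor(im,cv2.COLOR_RGB2GRAY)
im=p['image'][245:295,225:290]; cv2.imwrite('pics/held.png',cv2.resize(im[:,:,::-1],None,fx=8,fy=8,interpolation=cv2.INTER_CUBIC))
im=p['image'][90:130,235:275]; cv2.imwrite('pics/bore.png',cv2.resize(im[:,:,::-1],None,fx=12,fy=12,interpolation=cv2.INTER_CUBIC))
"
```

```text
[ 0.54021308 -0.02192398  0.094     ] [0.54294898 0.01762531 0.132     ] 0.039643808648266034
vice yaw -0.06906714685948355
held mark in tool [1.40958748e-04 1.59815644e-03 1.42006698e-01]
```

View pics/held.png

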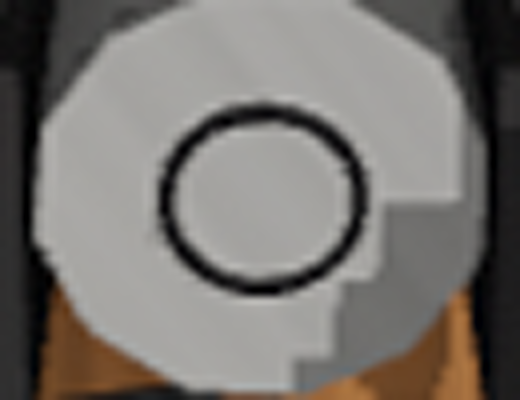

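View pics/bore.png

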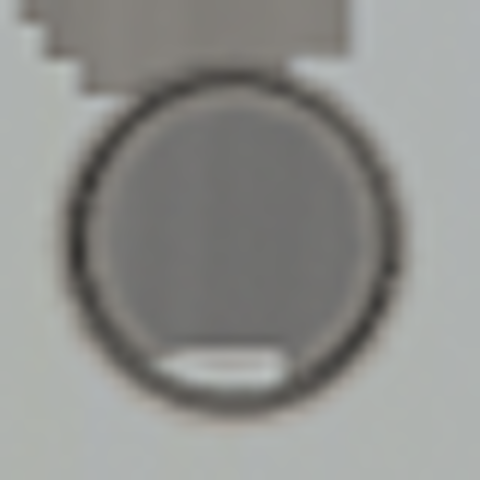

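```bash
python3 -c "
from h import *
import pickle
p,tp,r=pickle.load(open('w5.pkl','rb')); tr=R.from_rotvec(r)
im=p['image'][200:310,190:326]; cv2.imwrite('pics/held2.png',cv2.resize(im[:,:,::-1],None,fx=5.5,fy=5.5,interpolation=cv2.INTER_CUBIC))
P=lambda y,z,x=0: np.round(proj(tr.apply([x,y,z])+tp,p,tp,tr)[0],1)
print(P(0,.142),P(.05,.09),P(-.05,.09), at_z((254.2,109.4),.094,p,tp,tr))
"
```

```text
[254.1 270.3] [457.9 382.4] [ 46.4 382.5] [ 0.54006621 -0.02147472  0.094     ]
```

View pics/held2.png

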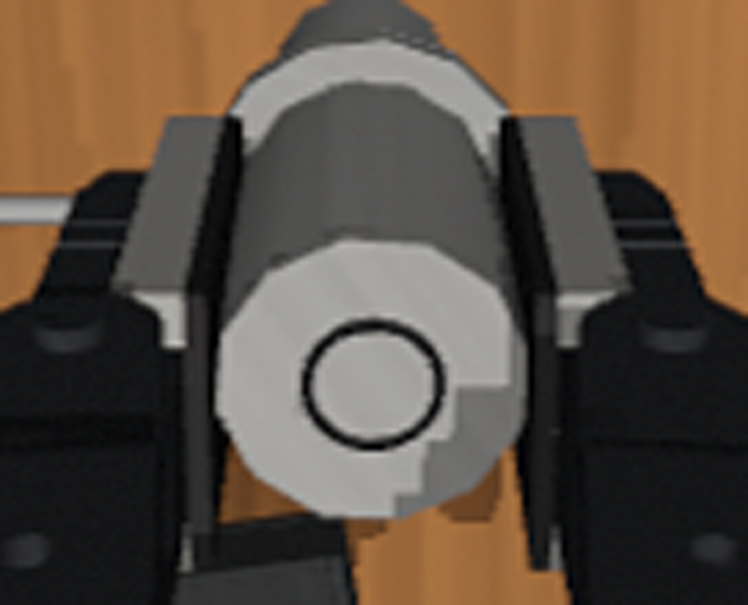

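```bash
python3 -m crank '[[0.003,0.003,0.056,0,0,0,1],[0,0,0,0,0,0,1]]';python3 -c "
from h import *
want([0.539,-0.0207,0.167],-0.07)
p,tp,tr=shot('wrist','w6.png')
print(p['mount'],p['cx'],p['vertical_fov'])"
```

```text
t: 7.68
tool_pos: [0.5392, -0.083, 0.3658]
tool_rot: [-2.3, -2.139, 0.001]
contact_force: [0.2, 0.2, -2.6]
opening: 0.0229
t 7.68 tcp [ 0.5392 -0.083   0.3658] grasp pt [ 0.539  -0.083   0.2108] y-axis ang -0.072 F [ 0.2  0.2 -2.6] open 0.0229 q6 -0.22
shift now, tool mm: [62.1 -4.6 43.8]
turn (tool) rad: [-0.001 -0.    -0.002] then shift mm: [62.1 -4.5 43.8]
turn (tool) rad: [-0.000e+00  1.000e-03  3.139e+00] then shift mm: [-62.1   4.5  43.8]
[[ 6.51676211e-05 -9.65963714e-01 -2.58677598e-01  6.51987289e-02]
 [ 9.99999925e-01 -3.59403510e-05  3.86135838e-04  1.13251653e-03]
 [-3.82290172e-04 -2.58677604e-01  9.65963639e-01  3.07756091e-02]
 [ 0.00000000e+00  0.00000000e+00  0.00000000e+00  1.00000000e+00]] 256.96816401608106 64.43324803097964
```

```bash
cat >> h.py <<'E'
c,s=np.cos(np.radians(15)),np.sin(np.radians(15))
NOM=np.array([[0,-c,-s,.0655],[1,0,0,0],[0,-s,c,.0308],[0,0,0,1.]])
def nom(p): q=dict(p); q["mount"]=NOM; return q
E
python3 -c "
from h import *
import pickle
p,tp,r=pickle.load(open('w5.pkl','rb')); tr=R.from_rotvec(r); print(p['mount'][:3,3])
im=cv2.imread('pics/w6.png')[60:150,210:300]; cv2.imwrite('pics/w6c.png',cv2.resize(im,None,fx=7,fy=7,interpolation=cv2.INTER_CUBIC))
q=nom(p); print(at_z((254.2,109.4),.094,q,tp,tr), at_z((257.6,44.8),.132,q,tp,tr))
m=at_z((257.4,269.5),tp[2]-.142,q,tp,tr); print(tr.inv().apply(m-tp))
"
```

```text
[0.06513164 0.00113553 0.0307803 ]
[ 0.53885381 -0.02112026  0.094     ] [0.54175178 0.01797866 0.132     ]
[0.00073387 0.00017599 0.14199975]
```

View pics/w6c.png

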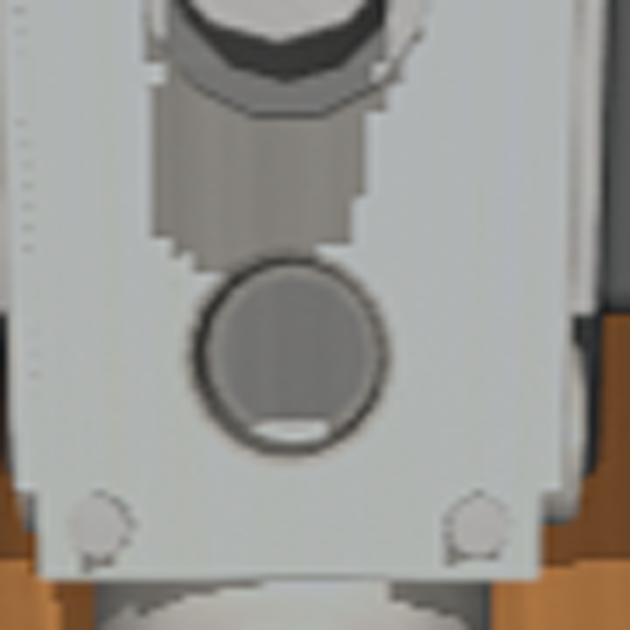

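```bash
python3 -c "
from h import *
p,tp,tr=shot('wrist','w7.png'); print(p['mount'][:3,3])
print(at_z((251.1,110.1),.094,nom(p),tp,tr))
want([0.5387,-0.0215,0.170],-0.07)
"
```

```text
[0.06519663 0.00113267 0.03077566]
[ 0.53881834 -0.02110556  0.094     ]
t 7.78 tcp [ 0.5392 -0.0829  0.3659] grasp pt [ 0.5391 -0.0828  0.2109] y-axis ang -0.070 F [-0.3 -1.5 -2.3] open 0.0231 q6 -0.22
shift now, tool mm: [61.2 -4.7 40.9]
turn (tool) rad: [-0.001 -0.     0.   ] then shift mm: [61.2 -4.8 40.9]
turn (tool) rad: [ 0.000e+00 -1.000e-03 -3.141e+00] then shift mm: [-61.2   4.8  40.9]
```

```bash
python3 -m crank '[[0,0,0,20,-1.6,0,1],[0,0,0,25,-1.6,10,1],[0,0,0,12,-1.6,20,1],[0,0,0,4,0,10,1],[0,0,0,0,0,0,1],[0,0,0,0,0,0,1]]';python3 -c "
from h import *
want([0.5388,-0.0215,0.165],-0.07)
"
```

```text
t: 8.28
tool_pos: [0.5393, -0.0212, 0.3258]
tool_rot: [2.292, 2.144, 0.001]
contact_force: [0.0, -0.4, -2.6]
opening: 0.023
t 8.28 tcp [ 0.5393 -0.0212  0.3258] grasp pt [ 0.5396 -0.0215  0.1708] y-axis ang -0.067 F [ 0.  -0.4 -2.6] open 0.0230 q6 -0.11
shift now, tool mm: [-0.4 -0.5  5.8]
turn (tool) rad: [0.002 0.002 0.003] then shift mm: [-0.4 -0.4  5.8]
turn (tool) rad: [-3.000e-03  4.000e-03 -3.138e+00] then shift mm: [0.4 0.4 5.8]
```

```bash
python3 -m crank '[[0.002,0.002,0.003,-0.4,-0.5,6,1],[0,0,0,0,0,5,1],[0,0,0,0,0,0,1],[0,0,0,0,0,0,1]]';python3 -c "
from h import *
want([0.5388,-0.0215,0.155],-0.07)
p,tp,tr=shot('wrist','w8.png',(170,120,350,290),4)
"
```

```text
t: 8.62
tool_pos: [0.5395, -0.0238, 0.3158]
tool_rot: [2.297, 2.139, 0.002]
contact_force: [0.0, 0.2, -2.1]
opening: 0.0225
t 8.62 tcp [ 0.5395 -0.0238  0.3158] grasp pt [ 0.54   -0.024   0.1608] y-axis ang -0.071 F [ 0.   0.2 -2.1] open 0.0225 q6 -0.11
shift now, tool mm: [ 2.3 -0.9  5.8]
turn (tool) rad: [ 0.003  0.001 -0.001] then shift mm: [ 2.3 -0.9  5.8]
turn (tool) rad: [ 1.00e-03 -5.00e-03  3.14e+00] then shift mm: [-2.3  0.9  5.8]
```

View pics/w8.png

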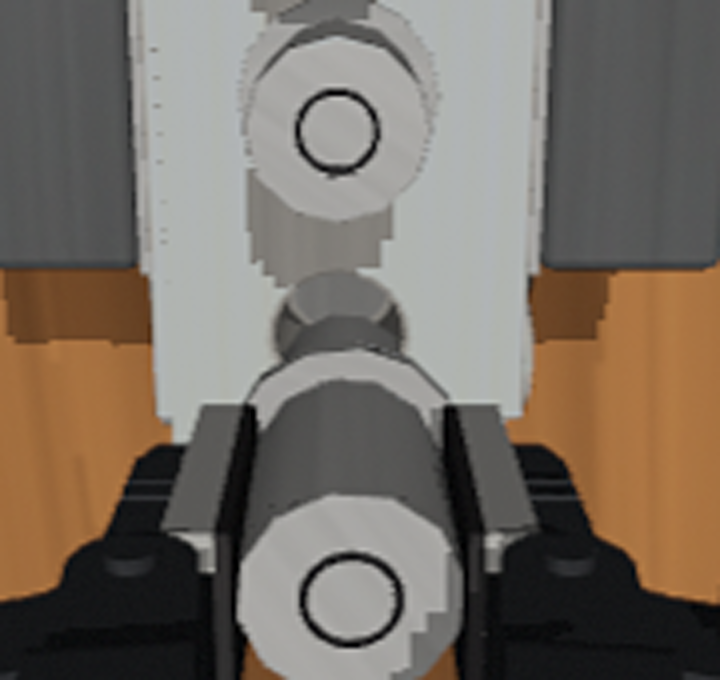

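```bash
python3 -m crank '[[0.003,0.001,0,2.3,-0.9,0,1],[0,0,0,0.3,0,0,1],[0,0,0,0,0,0,1]]';python3 -c "
from h import *
want([0.5388,-0.0215,0.155],-0.07)
"
```

```text
t: 8.92
tool_pos: [0.5391, -0.0216, 0.3169]
tool_rot: [2.3, 2.139, 0.002]
contact_force: [-0.2, -1.4, -3.0]
opening: 0.0227
t 8.92 tcp [ 0.5391 -0.0216  0.3169] grasp pt [ 0.5393 -0.0216  0.1619] y-axis ang -0.072 F [-0.2 -1.4 -3. ] open 0.0227 q6 -0.11
shift now, tool mm: [ 0.1 -0.3  6.9]
turn (tool) rad: [ 0.001 -0.    -0.002] then shift mm: [ 0.1 -0.3  6.9]
turn (tool) rad: [-0.000e+00 -2.000e-03  3.139e+00] then shift mm: [-0.1  0.3  6.9]
```

```bash
python3 -m crank '[[0.001,0,0,0.1,-0.5,3,1],[0,0,0,0.3,0,3,1],[0,0,0,0.3,0,3,1],[0,0,0,0.3,0,3,1],[0,0,0,0,0,0,1]]';python3 -c "
from h import *
want([0.5388,-0.0215,0.119],-0.07)
"
```

```text
t: 9.33
tool_pos: [0.5387, -0.0204, 0.3043]
tool_rot: [2.299, 2.139, 0.002]
contact_force: [0.1, -0.2, -3.1]
opening: 0.0228
t 9.33 tcp [ 0.5387 -0.0204  0.3043] grasp pt [ 0.5389 -0.0204  0.1493] y-axis ang -0.072 F [ 0.1 -0.2 -3.1] open 0.0228 q6 -0.10
shift now, tool mm: [-1.1  0.1 30.3]
turn (tool) rad: [ 0.001  0.    -0.002] then shift mm: [-1.1  0.2 30.3]
turn (tool) rad: [ 0.000e+00 -2.000e-03  3.139e+00] then shift mm: [ 1.1 -0.2 30.3]
```

```bash
python3 -m crank '[[0,0,0,-1.1,0.1,2,1],[0,0,0,0.1,0,3,1],[0,0,0,0.1,0,3,1],[0,0,0,0,0,0,1]]';python3 -c "
from h import *
want([0.5388,-0.0215,0.119],-0.07)
"
```

```text
t: 9.67
tool_pos: [0.5387, -0.0214, 0.295]
tool_rot: [2.299, 2.139, 0.001]
contact_force: [-0.1, -1.1, -3.6]
opening: 0.0226
t 9.67 tcp [ 0.5387 -0.0214  0.295 ] grasp pt [ 0.5389 -0.0214  0.14  ] y-axis ang -0.072 F [-0.1 -1.1 -3.6] open 0.0226 q6 -0.11
shift now, tool mm: [-0.1  0.1 21. ]
turn (tool) rad: [ 0.001  0.    -0.002] then shift mm: [-0.1  0.1 21. ]
turn (tool) rad: [ 0.00e+00 -2.00e-03  3.14e+00] then shift mm: [ 0.1 -0.1 21. ]
```

Foot is 11 mm into the bore with no reaction. Continuing down in small steps.

```bash
python3 -m crank '[[0,0,0,0,0,3,1],[0,0,0,0.1,0,3,1],[0,0,0,0.1,0,3,1],[0,0,0,0,0,0,1]]';python3 -c "
from h import *
want([0.5388,-0.0215,0.119],-0.07)
"
```

```text
t: 10.0
tool_pos: [0.5388, -0.0212, 0.2851]
tool_rot: [2.299, 2.139, 0.001]
contact_force: [0.3, 0.1, -2.2]
opening: 0.0231
t 10.00 tcp [ 0.5388 -0.0212  0.2851] grasp pt [ 0.539  -0.0213  0.1301] y-axis ang -0.072 F [ 0.3  0.1 -2.2] open 0.0231 q6 -0.11
shift now, tool mm: [-0.3 -0.  11.1]
turn (tool) rad: [ 0.001  0.    -0.002] then shift mm: [-0.3 -0.  11.1]
turn (tool) rad: [ 1.00e-03 -2.00e-03  3.14e+00] then shift mm: [ 0.3  0.  11.1]
```

```bash
python3 -m crank '[[0.001,0,0,-0.3,0,3,1],[0,0,0,0.1,0,3,1],[0,0,0,0.1,0,2,1],[0,0,0,0,0,0,1]]';python3 -c "
from h import *
want([0.5388,-0.0215,0.119],-0.07)
"
```

```text
t: 10.33
tool_pos: [0.5388, -0.0214, 0.2762]
tool_rot: [2.3, 2.14, -0.0]
contact_force: [0.3, 0.7, -2.8]
opening: 0.0232
t 10.33 tcp [ 0.5388 -0.0214  0.2762] grasp pt [ 0.5389 -0.0214  0.1212] y-axis ang -0.072 F [ 0.3  0.7 -2.8] open 0.0232 q6 -0.11
shift now, tool mm: [-0.2 -0.   2.2]
turn (tool) rad: [ 0.     0.    -0.002] then shift mm: [-0.2 -0.   2.2]
turn (tool) rad: [ 1.000e-03 -0.000e+00  3.139e+00] then shift mm: [0.2 0.  2.2]
```

```bash
python3 -m crank '[[0,0,0,-0.1,0,1,1],[0,0,0,0,0,1,1],[0,0,0,0,0,0,1]]';python3 -m crank '[[0,0,0,0,0,1,1],[0,0,0,0,0,0,1]]'; python3 -c "
from h import *
want([0.5388,-0.0215,0.119],-0.07)
"
```

```text
t: 10.58
tool_pos: [0.539, -0.0215, 0.2746]
tool_rot: [2.3, 2.14, -0.0]
contact_force: [-0.3, 0.2, -3.0]
opening: 0.0227
t: 10.75
tool_pos: [0.5393, -0.0215, 0.2747]
tool_rot: [2.299, 2.139, 0.001]
contact_force: [-0.2, 0.3, -3.1]
opening: 0.0231
t 10.75 tcp [ 0.5393 -0.0215  0.2747] grasp pt [ 0.5394 -0.0215  0.1197] y-axis ang -0.072 F [-0.2  0.3 -3.1] open 0.0231 q6 -0.11
shift now, tool mm: [-0.1 -0.5  0.7]
turn (tool) rad: [ 0.001  0.    -0.002] then shift mm: [-0.1 -0.5  0.7]
turn (tool) rad: [ 1.00e-03 -1.00e-03  3.14e+00] then shift mm: [0.1 0.5 0.7]
```

```bash
python3 -m crank '[[0,0,0,-0.1,-0.5,1.5,1],[0,0,0,0,0,1,1]]'; python3 -m crank '[[0,0,0,0,0,1.5,1]]';  python3 -c "
from h import *
want([0.5388,-0.0215,0.119],-0.07)
"
```

```text
t: 10.92
tool_pos: [0.5393, -0.0215, 0.2744]
tool_rot: [2.298, 2.139, 0.002]
contact_force: [-5.4, 0.7, 6.6]
opening: 0.0227
t: 11.0
tool_pos: [0.5394, -0.0215, 0.2743]
tool_rot: [2.299, 2.139, 0.001]
contact_force: [-6.5, 0.9, 10.7]
opening: 0.0226
t 11.00 tcp [ 0.5394 -0.0215  0.2743] grasp pt [ 0.5397 -0.0216  0.1193] y-axis ang -0.072 F [-6.5  0.9 10.7] open 0.0226 q6 -0.11
shift now, tool mm: [-0.  -0.6  0.3]
turn (tool) rad: [ 0.001  0.    -0.002] then shift mm: [-0.  -0.6  0.3]
turn (tool) rad: [ 1.00e-03 -2.00e-03  3.14e+00] then shift mm: [0.  0.6 0.3]
```

```bash
python3 -m crank '[[0,0,0,0,0.5,0.5,1],[0,0,0,0,0,0,-1],[0,0,0,0,0,0,-1],[0,0,0,0,0,0,-1],[0,0,0,0,0,0,-1],[0,0,0,0,0,0,-1],[0,0,0,0,0,0,-1],[0,0,0,0,0,0,-1]]';  python3 -c "
from h import *
want([0.5388,-0.0215,0.119],-0.07)
p,tp,tr=shot('wrist','w9.png')
"
```

```text
t: 11.67
tool_pos: [0.5407, -0.0217, 0.2748]
tool_rot: [2.296, 2.137, 0.005]
contact_force: [-0.4, -1.1, 0.2]
opening: 0.0854
t 11.67 tcp [ 0.5407 -0.0217  0.2748] grasp pt [ 0.5415 -0.0219  0.1198] y-axis ang -0.072 F [-0.4 -1.1  0.2] open 0.0854 q6 -0.11
shift now, tool mm: [ 0.1 -1.9  0.8]
turn (tool) rad: [ 0.006  0.001 -0.002] then shift mm: [ 0.1 -1.9  0.8]
turn (tool) rad: [ 1.00e-03 -9.00e-03  3.14e+00] then shift mm: [-0.1  1.9  0.8]
```

View pics/w9.png

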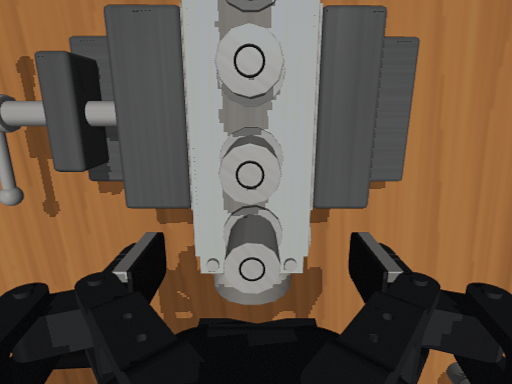

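```bash
python3 -m crank '[[0,0,0,0,0,-15,-1],[0,0,0,0,0,-30,-1],[0,0,0,0,0,-35,-1],[0,0,0,0,0,-35,-1],[0,0,0,0,0,-15,-1],[0,0,0,0,0,0,-1],[0,0,0,0,0,0,-1]]';  python3 -c "
from h import *
want([0.52,0.26,0.25],-0.07)
p,tp,tr=shot('wrist','w10.png')
m=lambda uv: np.round(at_z(uv,.132,nom(p),tp,tr),4)
import pickle; pickle.dump((p,tp,tr.as_rotvec()),open('w10.pkl','wb'))
for q in ['mark']: print(q,[(np.round(r['centre'],4),r['confidence']) for r in spotter.mark_of(q,p)])
"
```

```text
t: 12.3
tool_pos: [0.5391, -0.0215, 0.4069]
tool_rot: [-2.299, -2.14, 0.001]
contact_force: [-1.0, 0.6, -0.3]
opening: 0.0858
t 12.30 tcp [ 0.5391 -0.0215  0.4069] grasp pt [ 0.5389 -0.0214  0.2519] y-axis ang -0.072 F [-1.   0.6 -0.3] open 0.0858 q6 -0.11
shift now, tool mm: [279.4 -39.2   1.9]
turn (tool) rad: [-0.001  0.    -0.002] then shift mm: [279.4 -38.7   1.9]
turn (tool) rad: [0.00e+00 2.00e-03 3.14e+00] then shift mm: [-279.4   38.7    1.9]
mark [(array([ 0.5406, -0.0205,  0.1326]), 0.81), (array([0.5469, 0.0594, 0.066 ]), 0.29)]
```

View pics/w10.png

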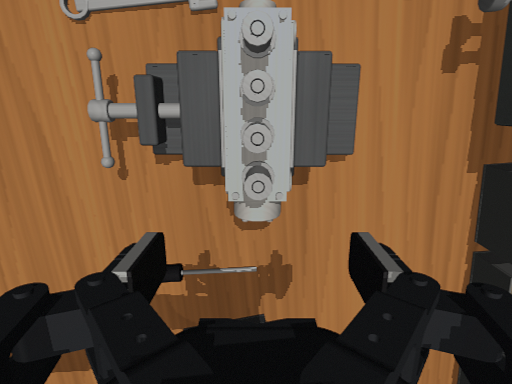

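```bash
python3 -c "
from h import *
import pickle
p,tp,r=pickle.load(open('w10.pkl','rb')); tr=R.from_rotvec(r)
im=p['image'][15:215,200:315]; g=cv2.resize(cv2.cvtColor(im,cv2.COLOR_RGB2GRAY),None,fx=6,fy=6,interpolation=cv2.INTER_CUBIC)
c=cv2.HoughCircles(g,cv2.HOUGH_GRADIENT,1.2,200,param1=80,param2=20,minRadius=30,maxRadius=55)[0]
for x,y,rr in c:
    uv=(200+(x+.5)/6-.5,15+(y+.5)/6-.5); print(np.round(uv,1),rr/6,np.round(at_z(uv,.132,nom(p),tp,tr),4),np.round(at_z(uv,.132,p,tp,tr),4))
print(p['mount'][:3,3])
"
```

```text
[257.1  84.7] 6.7000003 [0.5446 0.0588 0.132 ] [0.5458 0.0584 0.132 ]
[256.7  27.5] 8.12 [0.5472 0.0982 0.132 ] [0.5484 0.0979 0.132 ]
[256.9 138.5] 5.6200004 [0.5415 0.0182 0.132 ] [0.5427 0.0179 0.132 ]
[257.9 186.7] 6.4600005 [ 0.5395 -0.0215  0.132 ] [ 0.5407 -0.0218  0.132 ]
[298.5 169.1] 8.599999 [ 0.5736 -0.009   0.132 ] [ 0.5749 -0.0093  0.132 ]
[0.06519834 0.00113254 0.03077527]
```

```bash
python3 -m crank '[[0,0,0,20,-3,0,-1],[0,0,0,35,-5,0,-1],[0,0,0,40,-6,0,-1],[0,0,0,40,-6,0,-1],[0,0,0,40,-6,0,-1],[0,0,0,40,-6,0,-1],[0,0,0,40,-6,0,-1],[0,0,0,20,-3,0,-1]]'; python3 -m crank '[[0,0,0,0,0,0,-1],[0,0,0,0,0,0,-1]]'; python3 -c "
from h import *
want([0.52,0.26,0.25],-0.07)
p,tp,tr=shot('wrist','w11.png')
import pickle; pickle.dump((p,tp,tr.as_rotvec()),open('w11.pkl','wb'))
for q in ['probe','rack','punch']: print(q,[(np.round(r['centre'],4),r['confidence']) for r in spotter.mark_of(q,p)])
"
```

```text
t: 13.07
tool_pos: [0.5154, 0.2611, 0.385]
tool_rot: [-2.3, -2.113, 0.041]
contact_force: [0.0, 0.1, 0.5]
opening: 0.0852
t: 13.23
tool_pos: [0.5134, 0.2652, 0.3794]
tool_rot: [-2.289, -2.119, 0.053]
contact_force: [-0.4, 0.2, -0.1]
opening: 0.0853
t 13.23 tcp [0.5134 0.2652 0.3794] grasp pt [0.5073 0.2642 0.2245] y-axis ang -0.078 F [-0.4  0.2 -0.1] open 0.0853 q6 0.42
shift now, tool mm: [ -5.    6.  -25.8]
turn (tool) rad: [-0.039  0.01  -0.007] then shift mm: [ -4.8   7.  -25.6]
turn (tool) rad: [0.016 0.061 3.134] then shift mm: [  4.8  -7.  -25.6]
probe [(array([0.5244, 0.3467, 0.0208]), 0.91)]
rack [(array([ 5.172e-01,  3.231e-01, -4.000e-04]), 0.59)]
punch [(array([0.5108, 0.2942, 0.0105]), 0.67)]
```

View pics/w11.png

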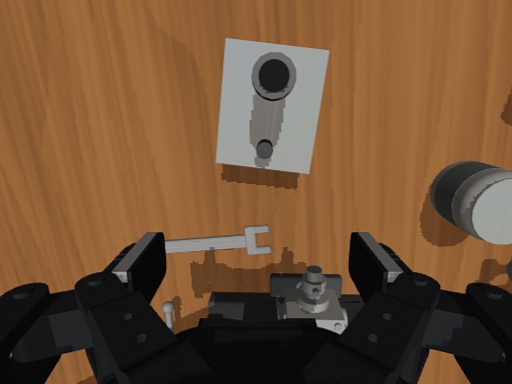

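```bash
python3 -m crank '[[-0.039,0.01,-0.007,-5,7,-20,-1],[0,0,0,0,0,-8,-1],[0,0,0,0,0,0,-1],[0,0,0,0,0,0,-1]]'; python3 -c "
from h import *
want([0.52,0.3468,0.22],-0.07)
p,tp,tr=shot('wrist','w12.png',(200,20,350,220),3)
import pickle; pickle.dump((p,tp,tr.as_rotvec()),open('w12.pkl','wb'))
print(proj([.522,.3468,.152],nom(p),tp,tr))
for q in ['probe','rack']: print(q,[(np.round(r['centre'],4),r['confidence']) for r in spotter.mark_of(q,p)])
"
```

```text
t: 13.77
tool_pos: [0.5237, 0.2532, 0.4137]
tool_rot: [2.304, 2.127, 0.014]
contact_force: [-0.4, 0.8, 0.4]
opening: 0.0853
t 13.77 tcp [0.5237 0.2532 0.4137] grasp pt [0.5253 0.2535 0.2587] y-axis ang -0.080 F [-0.4  0.8  0.4] open 0.0853 q6 0.40
shift now, tool mm: [ 92.9 -11.6  38.8]
turn (tool) rad: [ 0.01  -0.003 -0.01 ] then shift mm: [ 93.1 -10.3  38.7]
turn (tool) rad: [-0.004 -0.016  3.132] then shift mm: [-93.1  10.3  38.7]
[[240.32934965  65.65354218]]
probe [(array([0.5239, 0.3456, 0.0226]), 0.64)]
rack [(array([0.5178, 0.3249, 0.0009]), 0.85)]
```

View pics/w12.png

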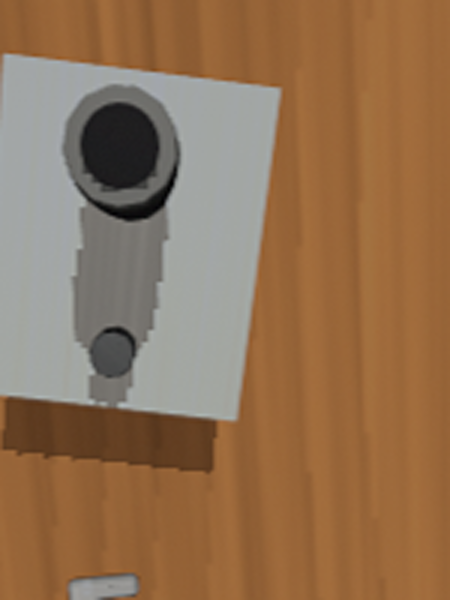

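```bash
python3 -c "
from h import *
import pickle
p,tp,r=pickle.load(open('w12.pkl','rb')); tr=R.from_rotvec(r)
for uv in [(239.8,67.8),(240.2,67.8)]: print(at_z(uv,.152,nom(p),tp,tr),at_z(uv,.150,nom(p),tp,tr))
b=[at_z(uv,.062,nom(p),tp,tr) for uv in [(200+5/3,20+55/3),(200+280/3,20+88/3),(200+238/3,20+420/3),(200+111/3,20+352/3)]]; print(np.round(b,4))
"
python3 -m crank '[[0.01,-0.003,-0.01,20,-3,-5,-1],[0,0,0,20,-3,0,-1],[0,0,0,15,-3,0,-1],[0,0,0,10,0,0,-1],[0,0,0,0,0,0,-1],[0,0,0,0,0,0,-1]]'; python3 -c "
from h import *
want([0.522,0.3447,0.22],-0.07)
p,tp,tr=shot('wrist','w13.png',(180,20,330,220),3)
import pickle; pickle.dump((p,tp,tr.as_rotvec()),open('w13.pkl','wb'))
print(proj([.522,.3447,.152],nom(p),tp,tr))
"
```

```text
[0.52149114 0.34540805 0.152     ] [0.52142383 0.34564027 0.15      ]
[0.52177437 0.34538565 0.152     ] [0.52170951 0.34561768 0.15      ]
[[0.4843 0.3853 0.062 ]
 [0.5721 0.3686 0.062 ]
 [0.5518 0.2608 0.062 ]
 [0.5091 0.2883 0.062 ]]
t: 14.42
tool_pos: [0.5183, 0.3211, 0.4142]
tool_rot: [-2.296, -2.141, 0.013]
contact_force: [-0.6, -0.1, -0.7]
opening: 0.0853
t 14.42 tcp [0.5183 0.3211 0.4142] grasp pt [0.5171 0.3205 0.2592] y-axis ang -0.070 F [-0.6 -0.1 -0.7] open 0.0853 q6 0.50
shift now, tool mm: [24.   2.3 39.1]
turn (tool) rad: [-0.007  0.004  0.   ] then shift mm: [23.8  2.1 39.2]
turn (tool) rad: [-0.007 -0.012 -3.141] then shift mm: [-23.8  -2.1  39.2]
[[262.15664208 159.69064173]]
```

View pics/w13.png

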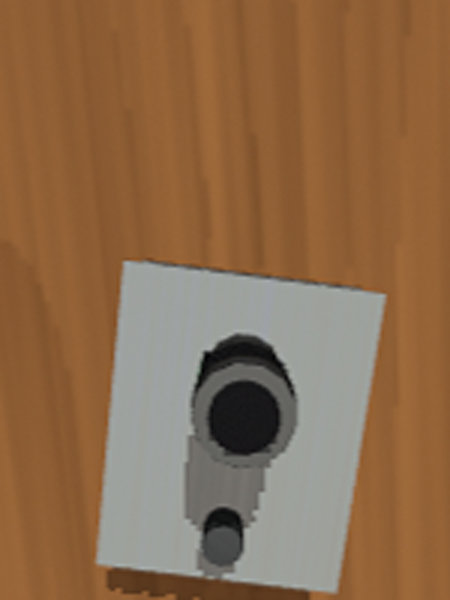

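```bash
python3 -m crank '[[-0.007,0.004,0,12,1,10,-1],[0,0,0,12,1,25,-1],[0,0,0,2,0,25,-1],[0,0,0,2,0,15,-1],[0,0,0,0,0,0,-1],[0,0,0,0,0,0,-1]]'; python3 -c "
from h import *
want([0.5214,0.3452,0.117],-0.07)
"
```

```text
t: 14.97
tool_pos: [0.5236, 0.3491, 0.3346]
tool_rot: [2.302, 2.136, 0.006]
contact_force: [0.0, -0.3, -0.2]
opening: 0.0855
t 14.97 tcp [0.5236 0.3491 0.3346] grasp pt [0.5242 0.3494 0.1796] y-axis ang -0.075 F [ 0.  -0.3 -0.2] open 0.0855 q6 0.54
shift now, tool mm: [-4.2 -2.1 62.5]
turn (tool) rad: [ 0.003 -0.002 -0.005] then shift mm: [-4.1 -2.  62.6]
turn (tool) rad: [-3.000e-03 -5.000e-03  3.137e+00] then shift mm: [ 4.1  2.  62.6]
```

```bash
python3 -m crank '[[0.003,-0.002,-0.005,-4.1,-2,5,-1],[0,0,0,0,0,12,-1],[0,0,0,0,0,12,-1],[0,0,0,0,0,12,-1],[0,0,0,0,0,8,-1],[0,0,0,0,0,0,-1],[0,0,0,0,0,0,-1]]'; python3 -c "
from h import *
want([0.5214,0.3452,0.117],-0.07)
"
```

```text
t: 15.55
tool_pos: [0.5221, 0.3441, 0.2832]
tool_rot: [2.298, 2.14, 0.006]
contact_force: [-0.1, 0.5, 0.3]
opening: 0.0855
t 15.55 tcp [0.5221 0.3441 0.2832] grasp pt [0.5228 0.3444 0.1282] y-axis ang -0.071 F [-0.1  0.5  0.3] open 0.0855 q6 0.53
shift now, tool mm: [ 1.  -0.9 11.2]
turn (tool) rad: [ 0.004 -0.002 -0.001] then shift mm: [ 1.  -0.8 11.2]
turn (tool) rad: [-3.000e-03 -6.000e-03  3.141e+00] then shift mm: [-1.   0.8 11.2]
```

```bash
python3 -m crank '[[0.003,-0.002,0,1,-0.9,7,-1],[0,0,0,0,0,4,-1],[0,0,0,0,0,0,-1],[0,0,0,0,0,0,-1]]'; python3 -c "
from h import *
want([0.5214,0.3452,0.117],-0.07)
"
```

```text
t: 15.88
tool_pos: [0.5216, 0.3456, 0.2719]
tool_rot: [2.298, 2.141, 0.003]
contact_force: [0.2, -0.7, 0.3]
opening: 0.085
t 15.88 tcp [0.5216 0.3456 0.2719] grasp pt [0.5219 0.3456 0.1169] y-axis ang -0.071 F [ 0.2 -0.7  0.3] open 0.0850 q6 0.54
shift now, tool mm: [-0.4 -0.2 -0.1]
turn (tool) rad: [ 0.002 -0.001 -0.001] then shift mm: [-0.4 -0.2 -0.1]
turn (tool) rad: [-1.000e-03 -3.000e-03  3.141e+00] then shift mm: [ 0.4  0.2 -0.1]
```

```bash
python3 -m crank '[[0.002,-0.001,0,-0.4,-0.4,0,-1],[0,0,0,0,0,0,1],[0,0,0,0,0,0,1],[0,0,0,0,0,0,1],[0,0,0,0,0,0,1],[0,0,0,0,0,0,1],[0,0,0,0,0,0,1],[0,0,0,0,0,0,1]]' 60; python3 -c "
from h import *
want([0.5214,0.3452,0.117],-0.07)
p,tp,tr=shot('wrist','w14.png')
import pickle; pickle.dump((p,tp,tr.as_rotvec()),open('w14.pkl','wb'))
"
```

```text
t: 16.55
tool_pos: [0.5215, 0.3455, 0.2737]
tool_rot: [2.298, 2.141, 0.003]
contact_force: [-0.3, -0.2, 0.2]
opening: 0.0268
t 16.55 tcp [0.5215 0.3455 0.2737] grasp pt [0.5218 0.3457 0.1187] y-axis ang -0.071 F [-0.3 -0.2  0.2] open 0.0268 q6 0.54
shift now, tool mm: [-0.3 -0.1  1.7]
turn (tool) rad: [ 0.002 -0.001 -0.001] then shift mm: [-0.3 -0.1  1.7]
turn (tool) rad: [-1.000e-03 -3.000e-03  3.141e+00] then shift mm: [0.3 0.1 1.7]
```

View pics/w14.png

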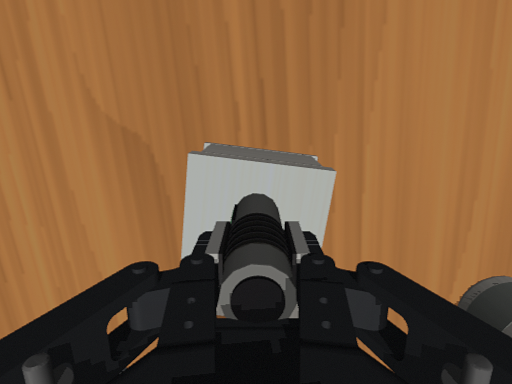

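```bash
python3 -m crank '[[0,0,0,0,0,-8,1],[0,0,0,0,0,-10,1],[0,0,0,0,0,-10,1],[0,0,0,0,0,-5,1],[0,0,0,0,0,0,1]]'; python3 -c "
from h import *
want([0.5217,0.3455,0.197],-0.07)
"
```

```text
t: 17.02
tool_pos: [0.5215, 0.3454, 0.3088]
tool_rot: [2.298, 2.141, 0.004]
contact_force: [0.2, 1.6, -1.0]
opening: 0.0267
t 17.02 tcp [0.5215 0.3454 0.3088] grasp pt [0.5219 0.3455 0.1538] y-axis ang -0.071 F [ 0.2  1.6 -1. ] open 0.0267 q6 0.54
shift now, tool mm: [  0.2   0.3 -43.2]
turn (tool) rad: [ 0.002 -0.001 -0.001] then shift mm: [  0.2   0.2 -43.2]
turn (tool) rad: [-2.000e-03 -4.000e-03  3.141e+00] then shift mm: [ -0.2  -0.2 -43.2]
```

```bash
python3 -m crank '[[0.002,-0.001,0,0,0,-12,1],[0,0,0,0,0,-20,1],[0,0,0,0,0,-30,1],[0,0,0,0,0,-35,1],[0,0,0,0,0,-30,1],[0,0,0,0,0,-10,1],[0,0,0,0,0,0,1]]'; python3 -c "
from h import *
want([0.5397,-0.0215,0.26],-0.07)
print(ctrl.get_obs()['wrist_torque'])
"
```

```text
t: 17.6
tool_pos: [0.5197, 0.3446, 0.453]
tool_rot: [-2.297, -2.14, 0.014]
contact_force: [0.1, 1.0, -2.2]
opening: 0.0269
t 17.60 tcp [0.5197 0.3446 0.453 ] grasp pt [0.5184 0.344  0.298 ] y-axis ang -0.071 F [ 0.1  1.  -2.2] open 0.0269 q6 0.54
shift now, tool mm: [-363.6   46.1   39.4]
turn (tool) rad: [-0.008  0.005 -0.001] then shift mm: [-363.8   45.5   38. ]
turn (tool) rad: [0.008 0.013 3.141] then shift mm: [363.8 -45.5  38. ]
[ 0.04088522 -0.01626083 -0.00479108]
```

```bash
python3 -m crank '[[-0.008,0.005,0,-20,3,0,1],[0,0,0,-35,4,0,1],[0,0,0,-40,5,0,1],[0,0,0,-40,5,0,1],[0,0,0,-40,5,0,1],[0,0,0,-40,5,0,1],[0,0,0,-40,5,0,1],[0,0,0,-25,3,0,1]]'; python3 -m crank '[[0,0,0,0,0,0,1],[0,0,0,0,0,0,1]]';python3 -c "
from h import *
want([0.5397,-0.0215,0.26],-0.07)
"
```

```text
t: 18.27
tool_pos: [0.5327, 0.0576, 0.4397]
tool_rot: [-2.275, -2.148, 0.02]
contact_force: [-0.0, 0.0, -2.2]
opening: 0.0266
t: 18.43
tool_pos: [0.5321, 0.0525, 0.4353]
tool_rot: [-2.281, -2.136, 0.029]
contact_force: [0.5, -0.7, -1.8]
opening: 0.0267
t 18.43 tcp [0.5321 0.0525 0.4353] grasp pt [0.5283 0.0524 0.2803] y-axis ang -0.066 F [ 0.5 -0.7 -1.8] open 0.0267 q6 0.03
shift now, tool mm: [-73.3  13.   20.1]
turn (tool) rad: [-0.024  0.002  0.004] then shift mm: [-73.3  12.8  20.3]
turn (tool) rad: [-0.004 -0.038 -3.137] then shift mm: [ 73.3 -12.8  20.3]
```

```bash
python3 -m crank '[[-0.024,0.002,0.004,-15,3,0,1],[0,0,0,-25,4,0,1],[0,0,0,-20,4,0,1],[0,0,0,-8,1,0,1],[0,0,0,0,0,0,1],[0,0,0,0,0,0,1]]';python3 -c "
from h import *
want([0.5397,-0.0215,0.26],-0.07)
"
```

```text
t: 18.93
tool_pos: [0.5386, -0.0131, 0.4268]
tool_rot: [-2.282, -2.142, 0.009]
contact_force: [0.2, 0.3, -1.2]
opening: 0.0269
t 18.93 tcp [ 0.5386 -0.0131  0.4268] grasp pt [ 0.5367 -0.0123  0.2718] y-axis ang -0.063 F [ 0.2  0.3 -1.2] open 0.0269 q6 -0.10
shift now, tool mm: [-8.4  1.8 11.7]
turn (tool) rad: [-0.013 -0.004  0.007] then shift mm: [-8.3  1.7 11.8]
turn (tool) rad: [ 0.006 -0.02  -3.135] then shift mm: [ 8.3 -1.7 11.8]
```

```bash
python3 -m crank '[[-0.013,-0.004,0.007,-8.3,1.7,0,1],[0,0,0,0,0,0,1],[0,0,0,0,0,0,1]]';python3 -c "
from h import *
want([0.5397,-0.0215,0.26],-0.07)
p,tp,tr=shot('wrist','w15.png')
import pickle; pickle.dump((p,tp,tr.as_rotvec()),open('w15.pkl','wb'))
print(proj([.5397,-.0215,.132],nom(p),tp,tr))
p,tp,tr=shot('scene','s15.png',(210,90,340,230),4)
"
```

```text
t: 19.18
tool_pos: [0.5398, -0.0191, 0.4258]
tool_rot: [-2.294, -2.145, -0.001]
contact_force: [0.0, 0.9, -2.1]
opening: 0.0266
t 19.18 tcp [ 0.5398 -0.0191  0.4258] grasp pt [ 0.5398 -0.0189  0.2708] y-axis ang -0.067 F [ 0.   0.9 -2.1] open 0.0266 q6 -0.11
shift now, tool mm: [-2.5  0.1 10.8]
turn (tool) rad: [-0.    -0.001  0.003] then shift mm: [-2.4  0.1 10.8]
turn (tool) rad: [ 2.000e-03 -0.000e+00 -3.139e+00] then shift mm: [ 2.4 -0.1 10.8]
[[257.1032904 184.2666873]]
```

View pics/w15.png

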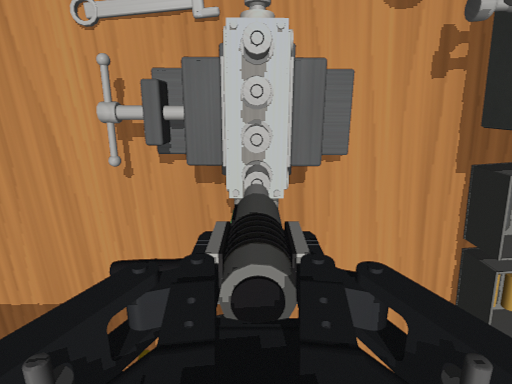

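View pics/s15.png

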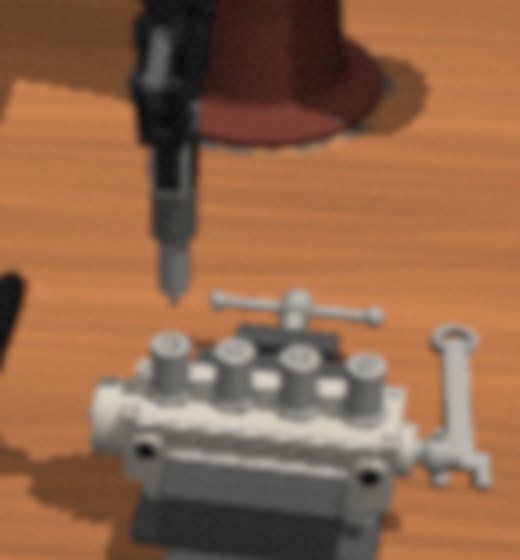

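```bash
python3 -m crank '[[0,-0.001,0.003,-2.4,0,6,1],[0,0,0,0,0,8,1],[0,0,0,0,0,6,1],[0,0,0,0,0,0,1],[0,0,0,0,0,0,1]]';python3 -c "
from h import *
want([0.5397,-0.0215,0.2408],-0.07)
p,tp,tr=shot('wrist','w16.png',(200,150,320,330),3.3)
print(proj([.5397,-.0215,.132],nom(p),tp,tr),proj(tr.apply([0,0,.2637])+tp,nom(p),tp,tr),proj(tr.apply([0,0,.1217])+tp,nom(p),tp,tr))
p,tp,tr=shot('scene','s16.png',(220,110,320,210),6)
"
```

```text
t: 19.7
tool_pos: [0.5394, -0.0209, 0.4037]
tool_rot: [-2.297, -2.143, -0.0]
contact_force: [0.6, 0.5, -1.2]
opening: 0.027
t 19.70 tcp [ 0.5394 -0.0209  0.4037] grasp pt [ 0.5394 -0.0209  0.2487] y-axis ang -0.069 F [ 0.6  0.5 -1.2] open 0.0270 q6 -0.11
shift now, tool mm: [-0.6  0.3  7.9]
turn (tool) rad: [-0.    -0.     0.001] then shift mm: [-0.6  0.3  7.9]
turn (tool) rad: [ 0.    -0.    -3.141] then shift mm: [ 0.6 -0.3  7.9]
[[257.35263584 188.45790635]] [[256.96816402 190.37935796]] [[256.96816402 302.20788019]]
```

View pics/w16.png

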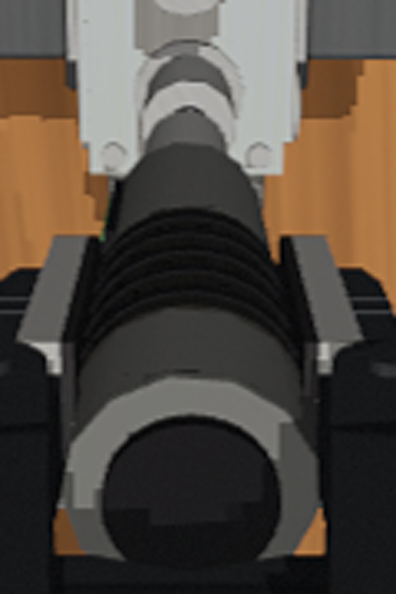

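View pics/s16.png

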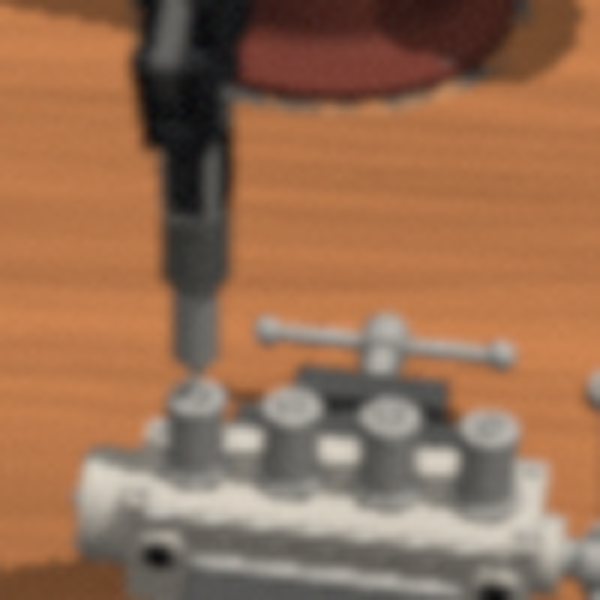

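```bash
python3 -m crank '[[0,0,0,-0.6,0.3,4,1],[0,0,0,0,0,2.5,1],[0,0,0,0,0,0,1],[0,0,0,0,0,0,1]]';python3 -c "
from h import *
want([0.5397,-0.0215,0.2357],-0.07)
"
```

```text
t: 20.13
tool_pos: [0.54, -0.0217, 0.3976]
tool_rot: [2.296, 2.142, 0.002]
contact_force: [-0.3, 0.5, -2.0]
opening: 0.0271
t 20.13 tcp [ 0.54   -0.0217  0.3976] grasp pt [ 0.5402 -0.0217  0.2426] y-axis ang -0.069 F [-0.3  0.5 -2. ] open 0.0271 q6 -0.11
shift now, tool mm: [ 0.2 -0.3  6.9]
turn (tool) rad: [0.002 0.    0.001] then shift mm: [ 0.2 -0.3  6.9]
turn (tool) rad: [-0.000e+00  3.000e-03 -3.141e+00] then shift mm: [-0.2  0.3  6.9]
```

```bash
python3 -m crank '[[0,0,0,0.2,-0.3,1.5,1],[0,0,0,0,0,1.5,1],[0,0,0,0,0,0,1]]';python3 -m crank '[[0,0,0,0,0,1.5,1],[0,0,0,0,0,0,1]]';python3 -c "
from h import *
want([0.5397,-0.0215,0.2357],-0.07)
p,tp,tr=shot('scene','s17.png',(220,110,320,210),6)
"
```

```text
t: 20.38
tool_pos: [0.5398, -0.0215, 0.3952]
tool_rot: [2.296, 2.142, 0.003]
contact_force: [-1.5, -0.3, 0.5]
opening: 0.0269
t: 20.55
tool_pos: [0.5398, -0.0215, 0.3946]
tool_rot: [2.295, 2.141, 0.003]
contact_force: [-0.5, -0.3, 0.2]
opening: 0.0267
t 20.55 tcp [ 0.5398 -0.0215  0.3946] grasp pt [ 0.5403 -0.0216  0.2396] y-axis ang -0.069 F [-0.5 -0.3  0.2] open 0.0267 q6 -0.11
shift now, tool mm: [-0.  -0.1  3.9]
turn (tool) rad: [0.003 0.    0.001] then shift mm: [-0.  -0.1  3.9]
turn (tool) rad: [-0.     0.005 -3.141] then shift mm: [0.  0.1 3.9]
```

View pics/s17.png

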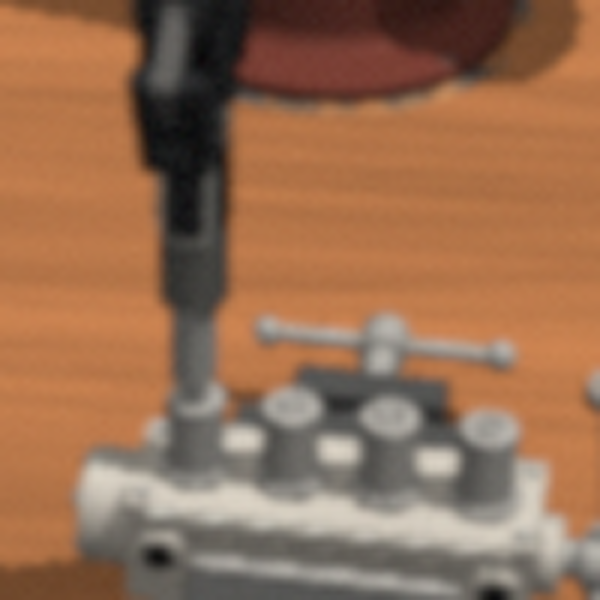

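```bash
python3 -m crank '[[0.002,0,0,0,0,2,1],[0,0,0,0,0,2,1],[0,0,0,0,0,0,1]]';python3 -c "
from h import *
want([0.5397,-0.0215,0.2357],-0.07)
"
```

```text
t: 20.85
tool_pos: [0.54, -0.0215, 0.3917]
tool_rot: [2.296, 2.142, 0.002]
contact_force: [-1.2, 0.3, 2.2]
opening: 0.0265
t 20.85 tcp [ 0.54   -0.0215  0.3917] grasp pt [ 0.5404 -0.0216  0.2367] y-axis ang -0.069 F [-1.2  0.3  2.2] open 0.0265 q6 -0.11
shift now, tool mm: [-0.  -0.3  1. ]
turn (tool) rad: [0.002 0.    0.001] then shift mm: [-0.  -0.3  1. ]
turn (tool) rad: [-1.000e-03  4.000e-03 -3.141e+00] then shift mm: [0.  0.3 1. ]
```

```bash
python3 -c "
from h import *
F=[];Z=[]
for i in range(12):
    p=eyes.get_image('wrist'); o=ctrl.get_obs(); F.append(o['contact_force']); Z.append(o['tool_pos'])
print(np.mean(F,0),np.std(F,0),np.round(Z[0],4),np.round(Z[-1],4),np.abs(o['dq']).max())
p,tp,tr=shot('wrist','w18.png',(200,150,320,330),3.3)
p,tp,tr=shot('scene','s18.png',(220,110,320,210),6)
for q in ['probe_point','mark','probe','tappet']: print(q,[(np.round(r['centre'],4),r['confidence']) for r in spotter.mark_of(q,p)][:4])
want([0.5397,-0.0215,0.2357],-0.07)
"
```

```text
[-1.4747033   0.27778942  1.56017938] [0.55402139 0.65003012 0.55750068] [ 0.54   -0.0215  0.392 ] [ 0.54   -0.0215  0.3919] 0.0017844993756625646
probe_point []
mark [(array([ 0.4321, -0.165 ,  0.0045]), 0.71), (array([ 0.5414, -0.0181,  0.1325]), 0.65), (array([ 0.7257, -0.224 ,  0.0025]), 0.36)]
probe [(array([ 0.5383, -0.0223,  0.1401]), 0.81)]
tappet [(array([ 0.3467, -0.3164,  0.0018]), 0.63), (array([ 0.5408, -0.0214,  0.061 ]), 0.61)]
t 21.75 tcp [ 0.54   -0.0215  0.3919] grasp pt [ 0.5404 -0.0216  0.2369] y-axis ang -0.069 F [-1.9  1.   1. ] open 0.0269 q6 -0.11
shift now, tool mm: [-0.  -0.3  1.2]
turn (tool) rad: [0.002 0.    0.001] then shift mm: [-0.  -0.3  1.2]
turn (tool) rad: [-1.000e-03  4.000e-03 -3.141e+00] then shift mm: [0.  0.3 1.2]
```

View pics/s18.png

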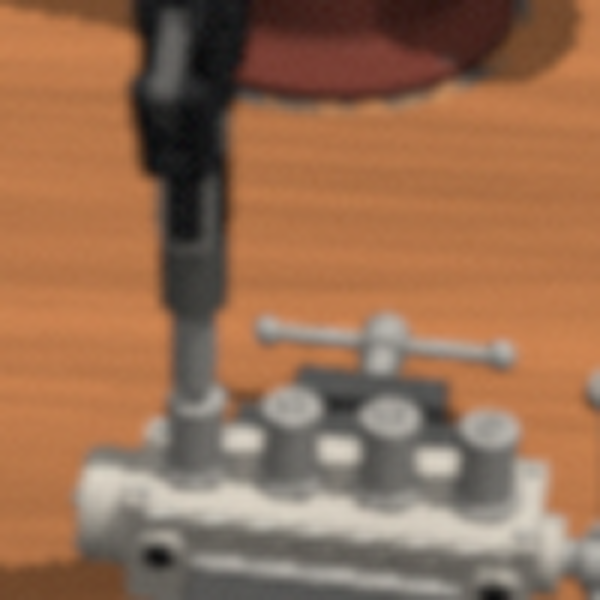

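View pics/w18.png

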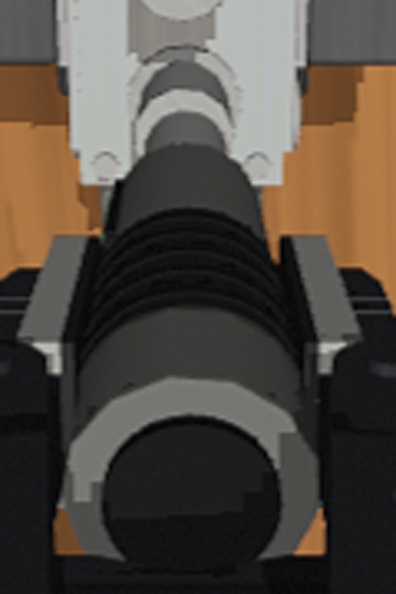

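```bash
python3 -m crank '[[0.001,0,0,0,-0.1,1.5,1],[0,0,0,0,0,0.5,1]]';python3 -c "
from h import *
F=[];
for i in range(10):
    p=eyes.get_image('wrist'); o=ctrl.get_obs(); F.append(o['contact_force'])
print(np.mean(F,0),o['contact_force'],np.round(o['tool_pos'],4))
p,tp,tr=shot('wrist','w19.png',(220,150,300,220),8)
q=nom(p); ax=tr.as_matrix()[:,0]; m=np.array([.5397,-.0215,.132])
print('head rim far',proj(m+ax*.012,q,tp,tr),'nose far edge',proj(tp+tr.apply([.0095,0,.2517]),q,tp,tr),'nose top edge',proj(tp+tr.apply([.014,0,.2117]),q,tp,tr))
want([0.5397,-0.0215,0.2357],-0.07)
"
```

```text
t: 21.92
tool_pos: [0.54, -0.0215, 0.3901]
tool_rot: [2.296, 2.142, 0.002]
contact_force: [-1.5, 1.4, 1.9]
opening: 0.0269
[-1.0931943   0.23890092  2.24973177] [-0.60668675  0.43410547  2.35979725] [ 0.54   -0.0215  0.3903]
head rim far [[255.8106826  177.13261141]] nose far edge [[256.96816402 182.49430242]] nose top edge [[256.96816402 191.35312488]]
t 22.47 tcp [ 0.54   -0.0215  0.3903] grasp pt [ 0.5404 -0.0216  0.2353] y-axis ang -0.069 F [-0.6 -0.2  2.8] open 0.0268 q6 -0.11
shift now, tool mm: [-0.  -0.3 -0.4]
turn (tool) rad: [0.002 0.001 0.001] then shift mm: [-0.  -0.3 -0.4]
turn (tool) rad: [-1.000e-03  4.000e-03 -3.141e+00] then shift mm: [ 0.   0.3 -0.4]
```

View pics/w19.png

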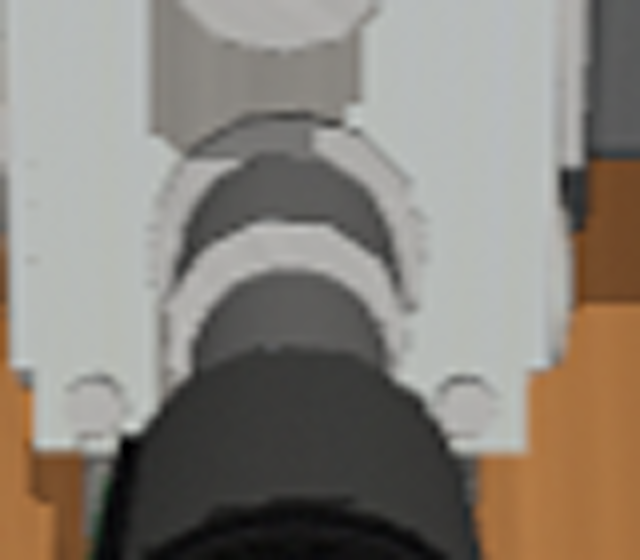

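```bash
python3 -c "
from h import *
print(ctrl.finish_job())
"
```

```text
the job is handed in; nothing more can be done
None
```

The loose tappet is standing in the empty end bore and has been let go. The arm was holding the hardness probe pressed on the tappet's mark when I handed the job in at about 22.5 s. `finish_job` reports no verdict, so what follows rests on my own measurements.

- **Tappet:** The foot met no resistance until the collar seated, with about 10 N of reaction. At that point the gripper height put the tappet's origin at about 62 mm. The trained network put it at (0.541, −0.021, 0.061). The wrist picture put the scribed circle at (0.5395, −0.0215), the same spot as the gripper axis when it seated.
- **Probe:** It was gripped at the middle of the rubber band and lifted straight out of the rack. It is upright to within about 0.003 rad going by the tool, and looks upright in the scene picture.
- **Press:** The tip pushes with about 4 N: 2.25 N up on the wrist sensor, plus about 1.9 N of held weight. The tool came down about 5 mm after contact, so the tip should be about half way in. The tip's travel was not read directly.

**Disagreements:**
- The last wrist picture put the nose about 1 mm from where I computed it, along the bore row; the allowance is 5 mm.
- The calibration that came with each wrist picture was about 1 mm off sideways and differed between shots. I used a corrected camera mount, which the centred tappet and fingers in the pictures supported.
- The network never found `probe_point`, so the tip's position comes from the pictures and the tool pose.

I saw nothing else on the bench disturbed in the pictures I viewed, but I did not check every item at the end.

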